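# Load the glass-sample carousel and lock it with the linchpin

### The arm

A 6-joint arm with a two-finger parallel gripper is mounted at the origin on a cart in front of the work surface, level with it; the furniture and walls round the work are solid. World frame = base frame: x ahead of the robot, y to its left, z up, the work surface at z = 0. Lengths are in m, angles in rad, forces in N, time in s.
With the tool pointing down it reaches from about 0.3 to 0.775 m from the base axis. Payload 14.6 kg.
Tool frame: the origin (TCP) lies on the centre line of the jaws, within the pads' length; the fingertips stand 19 mm ahead of it and the grasp point (between the pads) is the TCP; z points along the fingers, x is the direction in which the jaws open and shut, and the axes are right-handed (so a half turn about z gives the same grasp; the last joint's range is limited). The gripper opens to 94 mm and grips with 3 to 60 N. Pads are 16 mm wide; open, the fingers measure 119 mm over their backs; the gripper's body (75 mm by 177 mm) begins 78 mm behind the grasp point.
Start: joints at [1.224, 0.3, 1.521, -0, 1.321, -0.067], TCP at [0.152, 0.529, 0.224] pointing down, gripper open.
Joint ranges: [-3.03, 3.03], [-0.79, 2.21], [0.23, 2.52], [-1.04, 4.18], [0, 3.07], [-2.55, 2.55]. Speed limits (rad/s): [2.22, 2.22, 2.57, 3.14, 3.14, 3.14].

### API

Orientations are given as [roll, pitch, yaw] about the fixed x, y, z axes, in that order (R = Rz(yaw) Ry(pitch) Rx(roll)).
In Python, from station import ctrl, imaging gives the robot as it stands.
- The arm moves only by the shell command python3 -m handwheel 'ROWS' [OPENING] [FORCE]. ROWS is JSON, a list that holds one entry, the list of rows, each a list of 4 numbers: the shift along the tool's x, y, z in m, then the turn about the tool's z in rad. A call has 1 to 10 rows; each row shifts and turns the pose as measured when the row begins, along the tool's axes as they then stand; what a row does not reach is not made up. A row lasts 1/10 s, in which the tool goes at most 50 mm and 8.59 degrees, less where a joint would pass 70% of its speed; a pose out of reach is approached as far as the arm can. A call is refused whole if a number of a shift passes 0.05 or a number of a turn 0.15, either way. A call with a gripper value outside its range is refused whole. OPENING is the finger opening in m, from 0 to 0.094, set as the call begins (- or left out, the last holds). The fingers move at their own pace and stop on an object; FORCE is the grip in N (left out, the last holds). Time passes only in rows, so rows that do not move let the fingers close. It gives the time, the measured TCP pose, the force and the opening at its end, in the units of the state.
- ctrl.get_obs(): the state, without advancing time (a new reading comes with each control period).
- imaging.camera(name): name is "scene" or "top"; returns the picture (384x512x3 uint8, red, green, blue); there is no depth.
- imaging.camera_model(name): a dict with "camera_matrix" (3x3 intrinsics, pixels), "position" and "attitude" of the camera in the world. Camera axes: x right, y up, looking along -z (the intrinsics and any distortion apply to the point x, -y, -z); pixel columns grow to the right and rows downward; lengths in m; the calibration is good to about 2 mm. A picture is of the moment at which its call begins. camera_model takes no time and is no camera call.
- ctrl.hand_in(): hands the job in, once; it reports no verdict.
The state is a dict: "time_s": time; "qpos": joint angles; "joint_vel": joint speeds; "tau": joint torques, N m; "ee_pos": TCP position; "eef_rot": TCP orientation; "force": force on the tool from outside, world axes, zero at the start; "moment": the same for the moment, N m; "grip_width": finger opening in m.
Only numpy, scipy, OpenCV 4.12 (cv2) and the standard library are available. Lean on these libraries where they do the work, as an engineer would, in place of code of your own. Each camera call takes 0.05 s, during which the arm holds its last target. There are 200 camera calls.

### The job

Lay every glass slab that is on the bench flat on the cork pads of the carousel, one to a pad and well centred, and turn the carousel by its pegs until its drilled lug stands at the bracket, yellow mark to yellow mark. Push the linchpin fully home through the bracket and the lug with its ring still open, then swing the sprung ring over the end of the pin so that the carousel is locked, and leave the solder spool where it is.

Things in the scene. Friction and masses are not known exactly. Their poses are not given: they have to be found in the camera images.
- stand: fixed grey stand of the carousel. Origin on the carousel's vertical axis, at bench level; z up. A bracket (upright plate 24 mm wide, 14 mm thick, top 80 mm above the bench) stands on its -x side: it spans x = -128 to -114 mm. The pin goes in along the stand's +x, toward the axis
- bracket_hole (a point): centre of the outer mouth of the bracket's hole (at stand x = -128 mm, y = 0, 62 mm above the bench), axes as the stand. Round hole 15 mm across, straight through along the stand's x. Outside the bracket there is only free bench, below it a foot 12 mm high that ends 6 mm outside the bracket
- carousel (a joint): angle of the carousel, positive anticlockwise from above; 0 (or a whole turn) when the lug stands exactly at the bracket. It turns freely without stops, with 0.04 N m of friction, and stays where it is left. The disc is 220 mm across, its top 30 mm above the bench; a hub 44 mm across rises to 52 mm in its middle
- lug (a point): centre of the hole of the carousel's lug: upright plate 22 mm wide, 10 mm thick, top 80 mm above the bench, near the rim, hole centre 103 mm from the axis and 62 mm above the bench. Round hole 15 mm across, along the radius. With the carousel at the mark the lug stands 6 mm inside the bracket, the two holes in line
- pad0 (a point): centre of the top of a round cork pad, 68 mm across, 32 mm above the bench, 68 mm from the axis; turns with the carousel
- pad1 (a point): centre of the top of a round cork pad, 68 mm across, 32 mm above the bench, 68 mm from the axis; turns with the carousel
- pad2 (a point): centre of the top of a round cork pad, 68 mm across, 32 mm above the bench, 68 mm from the axis; turns with the carousel
- pad3 (a point): centre of the top of a round cork pad, 68 mm across, 32 mm above the bench, 68 mm from the axis; turns with the carousel
- peg0 (a point): centre of the top of an upright black peg for turning the carousel, 14 mm across, standing 46 mm above the disc (top 76 mm above the bench), 92 mm from the axis, opposite the lug; a spoke 10 mm wide and 8 mm high runs from it to the hub
- peg1 (a point): centre of the top of an upright black peg for turning the carousel, 14 mm across, standing 46 mm above the disc (top 76 mm above the bench), 92 mm from the axis, 90 degrees from the lug; a spoke 10 mm wide and 8 mm high runs from it to the hub
- peg2 (a point): centre of the top of an upright black peg for turning the carousel, 14 mm across, standing 46 mm above the disc (top 76 mm above the bench), 92 mm from the axis, 90 degrees from the lug, opposite peg1; a spoke 10 mm wide and 8 mm high runs from it to the hub
- linchpin: the linchpin, 0.14 kg, lying level at the start. Origin on the pin axis at the shoulder, x toward the tip, z up. Pin 12 mm across to x = 36 mm, tapering to 5 mm at x = 45. Head: block x = -40 to 0, 18 mm wide (y), 22 mm high, gripped across its width near x = -25, behind the ring hinge. Home: shoulder against the bracket, origin at bracket_hole; released, its head droops a little
- pin_tip (a point): the tip of the pin, 45 mm from the shoulder
- ring (a joint): angle of the linchpin's brass ring about a cross axis in the head (x = -6 mm, z = 0): 0 = open, leaning forward over the pin (cross bar 46 mm above the pin axis, at x = 24 mm); 1.0 = shut, level round the pin, cross bar just beyond the tip. Lightly sprung toward shut on a stiff hinge (0.02 N m friction): it stays where left; 1 N down on the bar swings it; press it right down
- ring_bar (a point): middle of the ring's cross bar, 55 mm from the hinge. The ring is a U of 5 mm wire, 33 mm wide inside, and passes over the tops of bracket and lug as it swings
- slab_yellow: a yellow slab of glass, 45 x 45 x 10 mm (x, y, thickness), 0.05 kg, lying flat on the bench at the start; origin at the centre of its underside, z up (either face may end up on top). May be absent
- slab_blue: a blue slab of glass, 36 x 52 x 10 mm (x, y, thickness), 0.05 kg, lying flat on the bench at the start; origin at the centre of its underside, z up (either face may end up on top). May be absent
- slab_red: a red slab of glass, 38 x 50 x 10 mm (x, y, thickness), 0.05 kg, lying flat on the bench at the start; origin at the centre of its underside, z up (either face may end up on top). May be absent
- slab_blue_b: a second blue slab of glass, 36 x 52 x 10 mm (x, y, thickness), 0.05 kg, lying flat on the bench at the start; origin at the centre of its underside, z up (either face may end up on top). May be absent
- spool: spool of solder wire with blue flanges, 55 x 66 x 42 mm, a bystander; origin under its middle
There are look-alikes about, which are no part of the job. Leave any turquoise look-alike of the slab_red alone.

How it is judged:
On the way, in this order (a step that is already met when the one before it is completed fails the run):
1. the carousel stands with its lug at the bracket (y of lug in the frame of stand between -0.006 and 0.006 m and x of lug in the frame of stand below 0 m), for 0.3 s.
2. the linchpin is home through bracket and lug, its ring still open (all of step 1 and x of linchpin in the frame of bracket_hole between -0.008 and 0.004 m and y of linchpin in the frame of bracket_hole between -0.006 and 0.006 m and z of linchpin in the frame of bracket_hole between -0.007 and 0.007 m and x of pin_tip in the frame of stand above -0.093 m and angle between the x axis of linchpin and the x axis of stand, either way round below 0.2 rad and value of joint ring below 0.4 rad), for 0.2 s.
3. the ring is swung over the pin's end (all of step 1 and x of linchpin in the frame of bracket_hole between -0.008 and 0.004 m and y of linchpin in the frame of bracket_hole between -0.006 and 0.006 m and z of linchpin in the frame of bracket_hole between -0.007 and 0.007 m and x of pin_tip in the frame of stand above -0.093 m and angle between the x axis of linchpin and the x axis of stand, either way round below 0.2 rad and value of joint ring above 0.88 rad), for 0.2 s.
At the end, for the whole second after the job is handed in: Lug in line with the bracket within 6 mm; linchpin through both, shoulder within 8 mm of the bracket, axis within 0.2 rad of the hole's; ring shut (above 0.88 rad); every slab present flat on its own pad, centre within 18 mm of the pad's; spool not pushed over 40 mm; all at rest (all of step 3 and linear speed of each of linchpin, slab_yellow, slab_blue, slab_red, slab_blue_b below 0.02 m/s and (horizontal distance between slab_yellow and pad0 below 0.018 m or horizontal distance between slab_yellow and pad1 below 0.018 m or horizontal distance between slab_yellow and pad2 below 0.018 m or horizontal distance between slab_yellow and pad3 below 0.018 m) and ((height (world z) of slab_yellow between 0.029 and 0.036 m and angle between slab_yellow's own z axis and vertical below 0.1 rad) or (height (world z) of slab_yellow between 0.039 and 0.046 m and angle between slab_yellow's own z axis and vertical above 3.04 rad)) and (horizontal distance between slab_blue and pad0 below 0.018 m or horizontal distance between slab_blue and pad1 below 0.018 m or horizontal distance between slab_blue and pad2 below 0.018 m or horizontal distance between slab_blue and pad3 below 0.018 m) and ((height (world z) of slab_blue between 0.029 and 0.036 m and angle between slab_blue's own z axis and vertical below 0.1 rad) or (height (world z) of slab_blue between 0.039 and 0.046 m and angle between slab_blue's own z axis and vertical above 3.04 rad)) and (horizontal distance between slab_red and pad0 below 0.018 m or horizontal distance between slab_red and pad1 below 0.018 m or horizontal distance between slab_red and pad2 below 0.018 m or horizontal distance between slab_red and pad3 below 0.018 m) and ((height (world z) of slab_red between 0.029 and 0.036 m and angle between slab_red's own z axis and vertical below 0.1 rad) or (height (world z) of slab_red between 0.039 and 0.046 m and angle between slab_red's own z axis and vertical above 3.04 rad)) and (horizontal distance between slab_blue_b and pad0 below 0.018 m or horizontal distance between slab_blue_b and pad1 below 0.018 m or horizontal distance between slab_blue_b and pad2 below 0.018 m or horizontal distance between slab_blue_b and pad3 below 0.018 m) and ((height (world z) of slab_blue_b between 0.029 and 0.036 m and angle between slab_blue_b's own z axis and vertical below 0.1 rad) or (height (world z) of slab_blue_b between 0.039 and 0.046 m and angle between slab_blue_b's own z axis and vertical above 3.04 rad))); the robot touches nothing.
It fails at once if the solder spool is pushed away (more than 40 mm) (distance of spool from where it was at the start of the episode above 0.04 m).
Of slab_yellow, slab_blue, slab_red, slab_blue_b only 2 to 4 are there at a start; the rules pass over those that are not, and their reading is None.
At some moment in a run one of slab_yellow, slab_blue, slab_red, slab_blue_b may be knocked a few centimetres aside while the robot is not near it.
It also fails if it takes over 210 s, if anything falls off the work surface, if the arm or the gripper's body presses on something with over 40 N, if the wrist force passes 120 N, or if a joint passes its speed limit or range.

## Working session

There is one attempt and no reset: what is moved stays moved. The work goes in short steps, Python scripts to look and compute and a shell command to move; the robot and the scene stay as the last step left them, time stands still between calls to the robot, and variables do not carry over. Pictures are saved under pics/ and viewed, about 12 in all and at most 16, crops included, and the job is handed in when it is done.

```bash
ls; mkdir -p pics; python3 - <<'E'
from station import ctrl, imaging
import cv2
print(ctrl.get_obs())
for n in ("scene","top"):
    im=imaging.camera(n); cv2.imwrite(f"pics/{n}0.png",im[:,:,::-1]); print(n,imaging.camera_model(n))
    cv2.imwrite(f"pics/{n}0v.png",cv2.resize(im[:,:,::-1],(800,600),interpolation=cv2.INTER_CUBIC))
E
```

```text
pics
{'time_s': 0.0, 'qpos': array([ 1.22437122e+00,  3.00469791e-01,  1.52159132e+00,  6.74398932e-06,
        1.32069898e+00, -6.66105998e-02]), 'joint_vel': array([-0.00104571,  0.00064131,  0.00117837, -0.00021306,  0.00036787,
       -0.00095067]), 'tau': array([ 1.04233102e-03, -5.31808162e+01, -3.52736378e+01,  7.08569144e-02,
        2.43532076e-02, -1.02322247e-04]), 'ee_pos': array([0.15182104, 0.52837581, 0.22388271]), 'eef_rot': array([-3.14150843e+00,  1.16441242e-03,  1.29098020e+00]), 'force': array([-0.48956746, -0.44634014,  0.12445684]), 'moment': array([-0.04496553,  0.03691196,  0.0072249 ]), 'grip_width': 0.09405714770264975}
scene {'camera_matrix': array([[390.66877505,   0.        , 256.9781393 ],
       [  0.        , 390.66877505, 195.99634296],
       [  0.        ,   0.        ,   1.        ]]), 'position': array([ 0.17717009, -0.73890047,  0.70548961]), 'attitude': array([ 0.90206146,  0.00644355, -0.45191024])}
top {'camera_matrix': array([[390.46661287,   0.        , 258.48893336],
       [  0.        , 390.46661287, 187.15263341],
       [  0.        ,   0.        ,   1.        ]]), 'position': array([ 0.41347109, -0.02087091,  0.97594605]), 'attitude': array([ 1.16755768e-01, -1.80967972e-05, -1.59785800e+00])}
```

View pics/top0v.png

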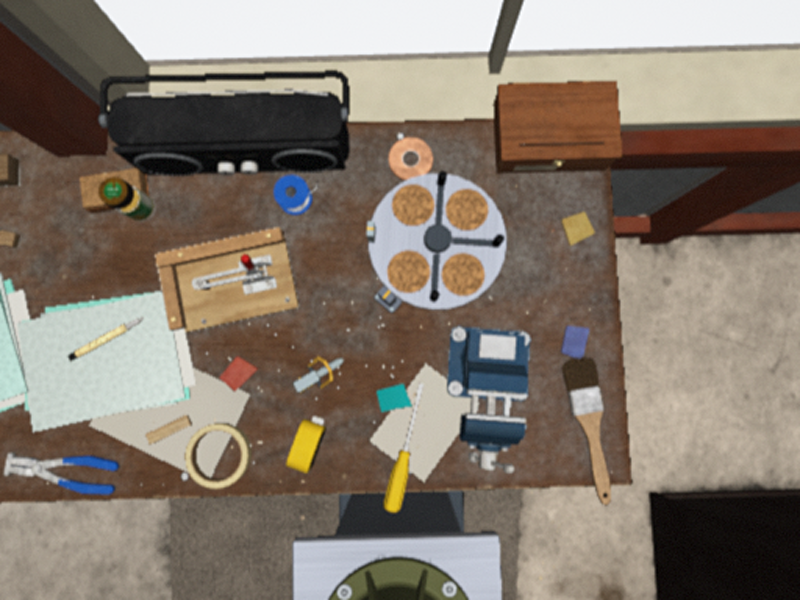

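View pics/scene0v.png

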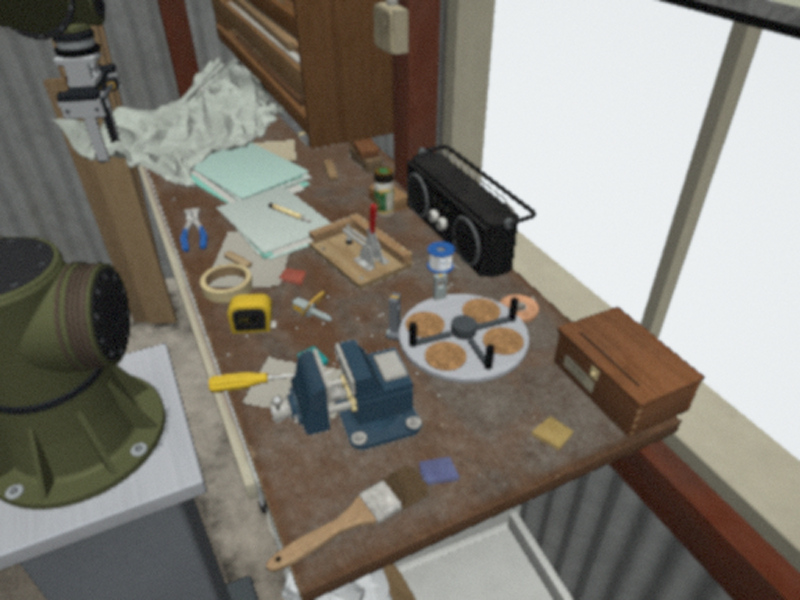

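Top view (800×600 px):
- Slabs: yellow (578,228), blue (575,341) and red (238,374). The turquoise piece at (394,397) is the look-alike. There is no second blue slab.
- Linchpin at (318,374), ring open towards the right.
- Carousel hub (437,238). The lug is at (371,231), opposite the peg at (497,240). The bracket is at (388,298), so the carousel needs about +48°.
- Spool at (293,195).

Next I'll measure these by colour.

```bash
cat > h.py <<'E'
import numpy as np, cv2
from scipy.spatial.transform import Rotation as Ro
from station import ctrl, imaging
M={n:imaging.camera_model(n) for n in("scene","top")}
def ray(n,u,v):
    m=M[n];K=m["camera_matrix"]
    d=np.array([(u-K[0,2])/K[0,0],-(v-K[1,2])/K[1,1],-1.])
    return np.array(m["position"]),Ro.from_euler("xyz",m["attitude"]).apply(d)
def onz(n,u,v,z):
    p,d=ray(n,u,v); return p+d*(z-p[2])/d[2]
def proj(n,P):
    m=M[n];K=m["camera_matrix"]
    c=Ro.from_euler("xyz",m["attitude"]).inv().apply(np.asarray(P,float)-m["position"])
    return np.array([K[0,2]-K[0,0]*c[0]/c[2],K[1,2]+K[1,1]*c[1]/c[2]])
def two(uv1,uv2):
    (p,d),(q,e)=ray("scene",*uv1),ray("top",*uv2)
    s=np.linalg.lstsq(np.c_[d,-e],q-p,rcond=None)[0]
    a,b=p+s[0]*d,q+s[1]*e; return (a+b)/2,np.linalg.norm(a-b)
def hsv(im): return cv2.cvtColor(im,cv2.COLOR_RGB2HSV)
def blobs(im,lo,hi,amin=20):
    m=cv2.inRange(hsv(im),np.array(lo),np.array(hi))
    cs,_=cv2.findContours(m,cv2.RETR_EXTERNAL,cv2.CHAIN_APPROX_NONE)
    return [c for c in cs if cv2.contourArea(c)>=amin]
def rect(n,c,z):
    w=np.array([onz(n,*p,z)[:2] for p in c[:,0]],np.float32)
    (cx,cy),(a,b),t=cv2.minAreaRect(w)
    return np.round([cx,cy,a*1e3,b*1e3,t],3)
E
python3 - <<'E'
from h import *
top=cv2.imread("pics/top0.png")[:,:,::-1].copy(); sc=cv2.imread("pics/scene0.png")[:,:,::-1].copy()
H=hsv(top)
for n,p in dict(yel=(578,228),blue=(575,341),red=(238,374),pad=(413,205),spool=(293,185),disc=(395,240),brass=(328,365)).items():
    print(n,H[int(p[1]/1.5625),int(p[0]/1.5625)])
for n,lo,hi in (("red",(0,110,90),(8,255,255)),("redB",(170,110,90),(180,255,255)),("yel",(18,90,90),(28,255,255)),("blue",(110,60,60),(135,255,200)),("cork",(8,80,110),(20,200,255))):
    for c in blobs(top,lo,hi): 
        x,y,w,h=cv2.boundingRect(c); print(n,(x+w/2)*1.5625,(y+h/2)*1.5625,cv2.contourArea(c),rect("top",c,.032 if n=="cork" else .01))
def crop(im,x0,y0,w,h,name,f=8):
    cv2.imwrite(name,cv2.resize(im[y0:y0+h,x0:x0+w,::-1],None,fx=f,fy=f,interpolation=cv2.INTER_CUBIC))
crop(top,180,105,150,112,"pics/c1.png",5)
crop(sc,180,165,170,127,"pics/c2.png",4)
E
```

```text
yel [ 22 131 179]
blue [117  94 146]
red [  5 148 172]
pad [ 15 140 160]
spool [108 198 174]
disc [115  22 211]
brass [ 20 160 211]
red 238.28125 373.4375 276.0 [ 0.408  0.24  41.032 49.218 48.945]
red 245.3125 259.375 20.0 [ 0.59   0.23  12.757 12.307 43.962]
red 632.03125 224.21875 197.0 [ 0.629 -0.394 56.429 25.758 88.45 ]
red 750.78125 221.09375 421.5 [ 6.28000e-01 -5.87000e-01  2.33630e+01  1.58958e+02  3.00000e-02]
red 710.9375 139.84375 1475.5 [ 7.66000e-01 -5.34000e-01  3.88740e+01  2.93623e+02  1.17000e-01]
yel 397.65625 481.25 387.0 [ 2.3500e-01 -6.0000e-03  2.9614e+01  9.4183e+01  7.3987e+01]
yel 305.46875 446.09375 480.5 [ 0.293  0.137 39.635 78.849 69.231]
yel 320.3125 372.65625 50.5 [ 0.407  0.109 45.4   27.906 30.993]
yel 241.40625 311.71875 498.5 [  0.513   0.238  44.272 180.253  11.364]
yel 282.03125 275.78125 28.5 [ 0.558  0.175 38.121 18.787 57.565]
yel 210.15625 279.6875 372.0 [  0.557   0.284  58.76  114.167  21.361]
yel 266.40625 253.90625 148.0 [ 0.592  0.196 34.658 65.735 10.835]
yel 578.125 228.90625 273.0 [ 0.626 -0.306 44.711 46.981 20.316]
yel 129.6875 201
[... 637 characters left out ...]
cork 408.59375 271.875 517.0 [ 5.5800e-01 -3.1000e-02  6.3605e+01  6.1775e+01  8.8450e+01]
cork 7.8125 238.28125 69.5 [ 0.628  0.6   23.677 23.524 78.74 ]
cork 225.78125 278.90625 4096.5 [  0.553   0.255 136.115 206.757  10.96 ]
cork 467.1875 209.375 498.0 [ 0.655 -0.126 61.912 63.399 87.979]
cork 413.28125 204.6875 499.0 [ 6.6400e-01 -4.1000e-02  6.3734e+01  6.3946e+01  4.4242e+01]
cork 109.375 187.5 416.0 [ 0.706  0.44  54.017 96.013  8.867]
cork 3.90625 167.1875 54.0 [ 0.744  0.61  38.915  9.968  2.859]
cork 410.9375 157.8125 590.0 [ 7.4400e-01 -3.8000e-02  6.7248e+01  7.2120e+01  1.6024e+01]
cork 560.15625 120.3125 3583.0 [ 7.98000e-01 -2.82000e-01  1.28127e+02  1.92987e+02  3.10000e-02]
```

View pics/c1.png

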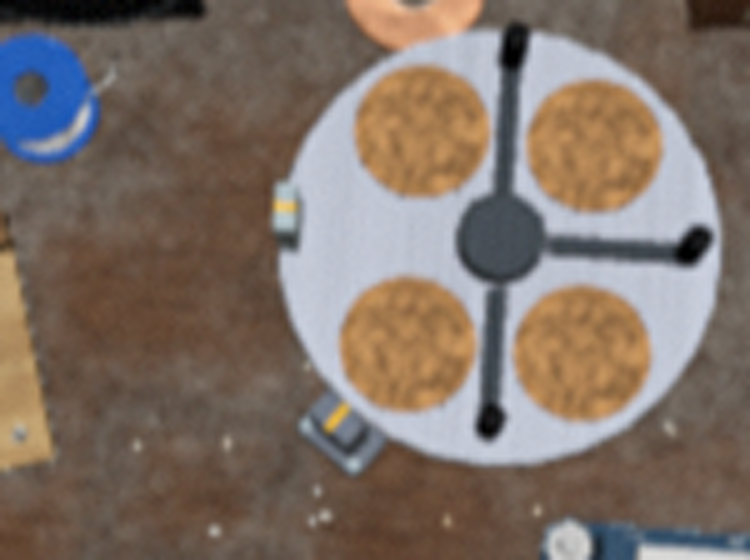

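View pics/c2.png

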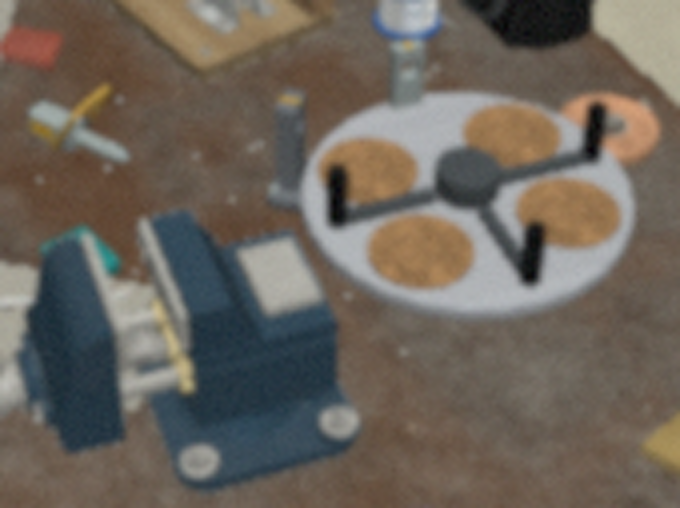

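Crops: the bracket's yellow mark is at top crop (338,416), the lug's at (286,208), and the vise is tall. The linchpin lies at scene crop (30–130,85–160) with its tip towards the lower right. Next, the linchpin geometry and an enlarged check of the slab candidates. Red (238,374) fits slab_red; turquoise (394,397) is the look-alike.

```bash
python3 - <<'E'
from h import *
top=cv2.imread("pics/top0.png")[:,:,::-1].copy(); sc=cv2.imread("pics/scene0.png")[:,:,::-1].copy()
def cr(im,cx,cy,w,h,f): 
    return cv2.resize(im[cy-h//2:cy+h//2,cx-w//2:cx+w//2,::-1],None,fx=f,fy=f,interpolation=cv2.INTER_CUBIC)
r1=np.hstack([cr(top,203,239,50,38,8),cr(sc,200,196,50,38,8)])
r2=np.hstack([cr(top,152,239,40,38,5),cr(top,252,254,40,38,5),cr(top,370,146,40,38,5),cr(top,368,218,40,38,5)])
cv2.imwrite("pics/c3.png",np.vstack([r1,r2]))
c=np.array([.607,-.0785])
b=onz("top",247.6,188.2,.08); l=onz("top",237.2,146.6,.08)
for n,p in(("br",b),("lug",l)): d=p[:2]-c; print(n,p,np.hypot(*d),np.degrees(np.arctan2(d[1],d[0])))
print("hub",onz("top",180+500/5,105+238/5,.052))
ps=[onz("top",180+x/5,105+y/5,.076)[:2] for x,y in((517,33),(702,238),(490,425))]
for p in ps: d=p-c; print("peg",p,np.hypot(*d),np.degrees(np.arctan2(d[1],d[0])))
# vise height: top corner nearest the blue slab, both views
print("vise",two((180+295/4,165+238/4),(525/1.5625,335/1.5625)))
E
```

```text
br [0.51676276 0.00147472 0.08      ] 0.12057659473868051 138.45033166454002
lug [0.61532248 0.02345721 0.08      ] 0.1022963182081086 85.3334518563576
hub [ 0.60412272 -0.0778545   0.052     ]
peg [ 0.69794788 -0.08776016] 0.09141809487851404 -5.81372365627343
peg [ 0.5966074  -0.17107533] 0.09315684442121684 -96.40526335438
peg [ 0.5111172  -0.06878553] 0.09637365473445998 174.21475697256608
vise (array([ 0.44193823, -0.18446032,  0.1441554 ]), np.float64(0.01326560395963124))
```

View pics/c3.png

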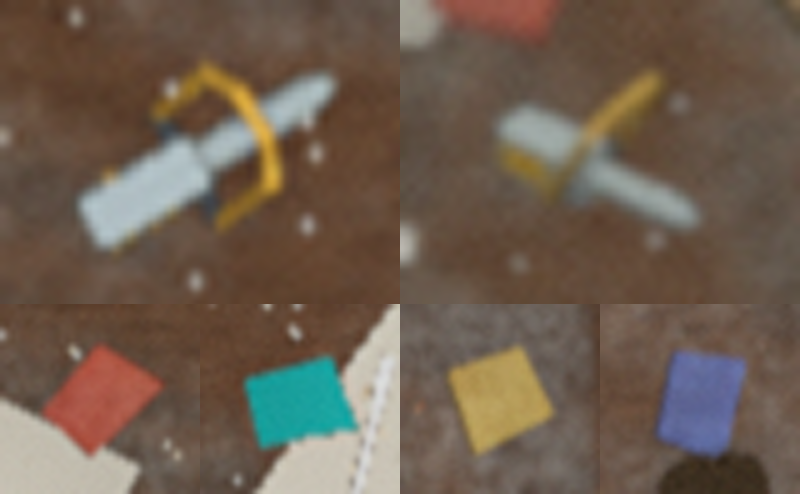

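```bash
python3 - <<'E'
from h import *
f=lambda n,u,v,z:onz(n,u/1.5625,v/1.5625,z).round(3)
print("vise anvil",two((250,233.2),(318.7,222.1)))
print("radio base",f("scene",487,272,0),"box base",f("scene",557,362,0),f("scene",632,428,0))
print("box top corner",two((558/1.5625,326/1.5625),(499/1.5625,160/1.5625)), two((632/1.5625,396/1.5625),(618/1.5625,160/1.5625)))
print("radio top right",two((527/1.5625,213/1.5625),(345/1.5625,78/1.5625)))
h=onz("top",178+146/8,220+194/8,.022); t=onz("top",178+333/8,220+80/8,.011)
t2=onz("scene",175+(695-400)/8,177+220/8,.011)
bar=two((175+(625-400)/8,177+100/8),(178+265/8,220+125/8))
d=(t-h)[:2]; print("head",h,"tip",t,t2,"len(65)",np.hypot(*d),"yaw",np.arctan2(d[1],d[0]),"bar",bar)
E
```

```text
vise anvil (array([ 0.43570389, -0.15730109,  0.09622505]), np.float64(0.0036391859367070636))
radio base [0.765 0.09  0.   ] box base [ 0.73  -0.184  0.   ] [ 0.742 -0.348  0.   ]
box top corner (array([ 0.72096573, -0.17552013,  0.0747472 ]), np.float64(0.004915593412563159)) (array([ 0.71084643, -0.35212278,  0.08685651]), np.float64(0.002512261799573189))
radio top right (array([0.82046173, 0.05420487, 0.13984206]), np.float64(0.007706798618146334))
head [0.39041228 0.13030696 0.022     ] tip [0.42324926 0.07435435 0.011     ] [0.42730301 0.0752038  0.011     ] len(65) 0.06487651873320771 yaw -1.0400861976487168 bar (array([0.41074594, 0.08939827, 0.05958577]), np.float64(0.0009977372747449955))
```

```bash
cat > go.py <<'E'
import sys; from h import *
o=ctrl.get_obs(); p=np.array(o["ee_pos"]); r=Ro.from_euler("xyz",o["eef_rot"])
x,y,z,yaw=map(float,sys.argv[1:5]); d=np.array([x,y,z])-p
t=(yaw-o["eef_rot"][2]+np.pi/2)%np.pi-np.pi/2
if len(sys.argv)>5: t=yaw-o["eef_rot"][2]
print("t",round(o["time_s"],1),"pos",p.round(4),"rot",np.round(o["eef_rot"],3),"F",np.round(o["force"],1),"g",round(o["grip_width"],4),"q6",round(o["qpos"][5],2))
print("now-frame d",r.inv().apply(d).round(4),"turn",round(-t,3),"| after-turn d",Ro.from_euler("xyz",[np.pi,0,yaw]).inv().apply(d).round(4))
E
python3 -m handwheel '[[[0,0,0,0.14],[0,0,0,0.14],[0,0,0,0.14],[0,0,0,0.14],[0,0,0,0.14],[0,0,0,0.14],[0,0,0,0.14],[0,0,0,0.14],[0,0,0,0.14],[0,0,0,0.13]]]' 0.05 20
python3 go.py 0.514 -0.0688 0.15 -0.1 1
```

```text
time_s: 1.1
ee_pos: [0.1513, 0.527, 0.2204]
eef_rot: [3.133, 0.002, -0.153]
force: [-0.7, 0.2, -0.6]
grip_width: 0.0497
t 1.1 pos [0.1513 0.527  0.2204] rot [ 3.133e+00  2.000e-03 -1.530e-01] F [-0.7  0.2 -0.6] g 0.0497 q6 1.38
now-frame d [0.4493 0.533  0.074 ] turn -0.053 | after-turn d [0.4203 0.5566 0.0704]
```

```bash
python3 -m handwheel '[[[0.03,0.035,0,-0.01],[0.03,0.035,0,-0.01],[0.03,0.035,0,-0.01],[0.03,0.035,0,-0.01],[0.03,0.035,0,-0.01],[0.03,0.035,0,0],[0.03,0.035,0,0],[0.03,0.035,0,0],[0.03,0.035,0,0],[0.03,0.035,0,0]]]'
python3 -m handwheel '[[[0.03,0.035,0,0],[0.03,0.035,0,0],[0.02,0.02,0,0],[0,0,0,0]]]' >/dev/null
python3 go.py 0.514 -0.0688 0.15 -0.1 1
```

```text
time_s: 2.1
ee_pos: [0.4107, 0.1306, 0.2206]
eef_rot: [3.13, 0.004, -0.1]
force: [0.9, 1.6, -0.4]
grip_width: 0.0502
t 2.5 pos [0.4847 0.0239 0.2204] rot [ 3.13   0.005 -0.106] F [-0.2  0.5 -0.3] g 0.05 q6 0.09
now-frame d [0.0393 0.0882 0.0713] turn -0.006 | after-turn d [0.0384 0.0893 0.0704]
```

```bash
python3 -m handwheel '[[[0.02,0.044,0,0],[0.019,0.044,0.02,0],[0,0,0.03,0],[0,0,0.02,0],[0,0,0,0]]]'>/dev/null
python3 go.py 0.514 -0.0688 0.066 -0.1 1
```

```text
t 3.0 pos [ 0.5132 -0.0687  0.1485] rot [ 3.13   0.006 -0.105] F [0.1 0.2 0.7] g 0.0497 q6 -0.09
now-frame d [ 0.0013 -0.0009  0.0825] turn -0.005 | after-turn d [ 0.0008 -0.      0.0825]
```

```bash
python3 -m handwheel '[[[0,0,0.03,0],[0,0,0.03,0],[0,0,0.022,0],[0,0,0,0]]]' && python3 -m handwheel '[[[0,0,0,0],[0,0,0,0],[0,0,0,0],[0,0,0,0],[0,0,0,0],[0,0,0,0]]]' 0 8
python3 go.py 0.5441 -0.1465 0.066 0.84 1
```

```text
time_s: 3.4
ee_pos: [0.5137, -0.0667, 0.0683]
eef_rot: [3.13, 0.002, -0.102]
force: [-0.3, 0.1, -0.3]
grip_width: 0.0503
time_s: 4.0
ee_pos: [0.5176, -0.0661, 0.0746]
eef_rot: [3.13, -0.01, -0.101]
force: [4.2, -0.4, -9.5]
grip_width: 0.0138
t 4.0 pos [ 0.5176 -0.0661  0.0746] rot [ 3.13  -0.01  -0.101] F [ 4.2 -0.4 -9.5] g 0.0138 q6 -0.08
now-frame d [0.0344 0.0772 0.0099] turn -0.941 | after-turn d [-0.0421  0.0734  0.0086]
```

```bash
python3 -m handwheel '[[[0,0.003,0.001,-0.03],[0.0002,0.0055,0.001,-0.06],[0.0002,0.0055,0.001,-0.06],[0.0002,0.0055,0,-0.06],[0.0002,0.0055,0,-0.06],[0.0002,0.0055,0,-0.06],[0.0002,0.0055,0,-0.06],[0.0002,0.0055,0,-0.06],[0.0002,0.0055,0,-0.06],[0.0002,0.0055,0,-0.06]]]'
python3 go.py 0.5441 -0.1465 0.07 0.84 1
```

```text
time_s: 5.0
ee_pos: [0.5262, -0.1181, 0.0745]
eef_rot: [3.129, 0.001, 0.491]
force: [0.6, 1.0, -4.3]
grip_width: 0.0136
t 5.0 pos [ 0.5262 -0.1181  0.0745] rot [3.129e+00 1.000e-03 4.910e-01] F [ 0.6  1.  -4.3] g 0.0136 q6 -0.77
now-frame d [0.0024 0.0334 0.0049] turn -0.349 | after-turn d [-0.0092  0.0323  0.0045]
```

```bash
python3 -m handwheel '[[[0.0002,0.0055,0,-0.06],[0.0002,0.0055,0,-0.06],[0.0002,0.0055,0,-0.06],[0.0002,0.0055,0,-0.06],[0.0002,0.0055,0,-0.06],[0.0001,0.0035,0,-0.04],[0,0,0,0]]]'
python3 go.py 0.5441 -0.1465 0.07 0.84 1; python3 - <<'E'
from h import *
im=imaging.camera("top"); cv2.imwrite("pics/top1.png",im[:,:,::-1])
cv2.imwrite("pics/top1c.png",cv2.resize(im[105:217,180:330,::-1],None,fx=5,fy=5,interpolation=cv2.INTER_CUBIC))
E
```

```text
time_s: 5.7
ee_pos: [0.545, -0.144, 0.0745]
eef_rot: [3.133, 0.006, 0.845]
force: [2.0, 1.1, -3.1]
grip_width: 0.0137
t 5.7 pos [ 0.545  -0.144   0.0745] rot [3.133 0.006 0.845] F [ 2.   1.1 -3.1] g 0.0137 q6 -1.16
now-frame d [-0.0025  0.0009  0.0045] turn 0.005 | after-turn d [-0.0025  0.001   0.0045]
```

View pics/top1c.png

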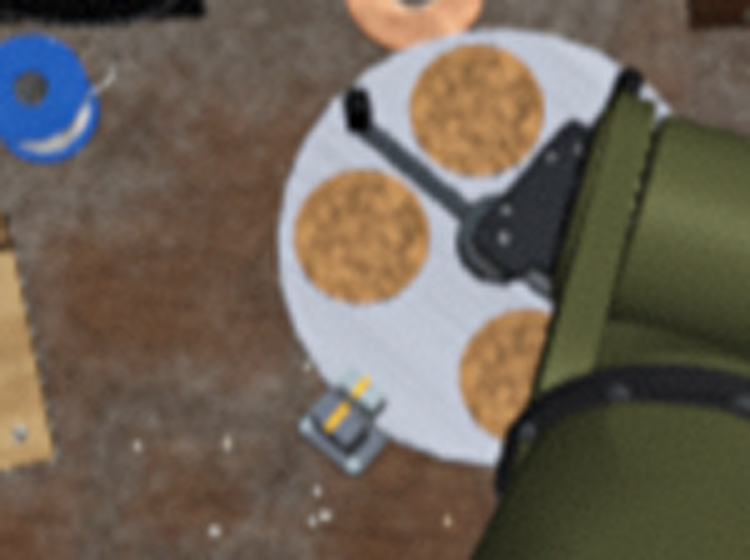

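The two yellow marks look in line: bracket at about (338,416), lug at about (360,387). I'll measure this by colour.

```bash
cat > marks.py <<'E'
from h import *
im=imaging.camera("top"); sub=im[174:194,238:258]
H=hsv(sub).astype(float); w=((H[...,0]>12)&(H[...,0]<32)&(H[...,1]>70)).astype(float)*H[...,1]
v,u=np.nonzero(w); ww=w[v,u]
P=np.array([onz("top",a+238,b+174,.08)[:2] for a,b in zip(u,v)])
from scipy.cluster.vq import kmeans2
k,l=kmeans2(P,np.array([[.517,.0015],[.527,-.0056]]),minit="matrix")
k=[np.average(P[l==i],axis=0,weights=ww[l==i]) for i in(0,1)]
d=k[1]-k[0]; print("bracket",k[0],"lug",k[1],"sep",np.hypot(*d),"dir",np.degrees(np.arctan2(d[1],d[0])))
C=np.array([.607,-.0785])
for C in ([.607,-.0785],[.6055,-.078],[.608,-.0785]):
    a=[np.degrees(np.arctan2(*(q-C)[::-1])) for q in k]; print(C,"angles",a,"radii",[np.hypot(*(q-C)) for q in k])
pads=[]
for c in blobs(im,(8,80,110),(20,200,255),300):
    m=cv2.moments(c); q=onz("top",m["m10"]/m["m00"],m["m01"]/m["m00"],.032)
    if np.hypot(*(q[:2]-C))<.1: print("pad",q[:2].round(4),cv2.contourArea(c))
E
python3 marks.py
```

```text
bracket [0.51810652 0.00422689] lug [ 0.52942945 -0.00705953] sep 0.015987248401737136 dir -44.90744723078346
[0.607, -0.0785] angles [np.float64(137.05784527695064), np.float64(137.35572925957308)] radii [np.float64(0.12143224130737598), np.float64(0.10545582209696994)]
[0.6055, -0.078] angles [np.float64(136.74467740195908), np.float64(136.9985750161432)] radii [np.float64(0.11999534111418214), np.float64(0.10401575988484539)]
[0.608, -0.0785] angles [np.float64(137.37735681315067), np.float64(137.72124084745116)] radii [np.float64(0.12216618271201471), np.float64(0.10619355680811919)]
pad [ 0.6122 -0.01  ] 508.0
pad [ 0.6743 -0.0689] 498.0
```

```bash
python3 -m handwheel '[[[0,0,0,0],[0,0,0,0],[0,0,0,0],[0,0,-0.02,0],[0,0,-0.03,0],[0,0,-0.04,0],[0,0,-0.04,0],[0,0,0,0.1],[0,0,0,0.1],[0,0,0,0.095]]]' 0.05 >/dev/null
python3 go.py 0.3878 0.1346 0.10 0.55 1; python3 marks.py
```

```text
t 6.8 pos [ 0.5438 -0.1416  0.2116] rot [3.131e+00 3.000e-03 5.360e-01] F [ 0.  -0.   0.9] g 0.05 q6 -0.85
now-frame d [ 0.0073 -0.3183  0.1081] turn -0.014 | after-turn d [ 0.0114 -0.317   0.1116]
bracket [0.51542592 0.00542217] lug [ 0.52882919 -0.00232472] sep 0.015481022414152465 dir -30.02727535265261
[0.607, -0.0785] angles [np.float64(137.4966022092036), np.float64(135.74073007443567)] radii [np.float64(0.12421249218185908), np.float64(0.10914828669494561)]
[0.6055, -0.078] angles [np.float64(137.19566401233948), np.float64(135.37440126343202)] radii [np.float64(0.1227705127607899), np.float64(0.10772725183359534)]
[0.608, -0.0785] angles [np.float64(137.80641156627664), np.float64(136.10469258143294)] radii [np.float64(0.12495155609918121), np.float64(0.10986669241104347)]
pad [ 0.5437 -0.0787] 307.0
pad [ 0.6125 -0.0099] 507.0
pad [ 0.6744 -0.066 ] 441.0
```

```bash
python3 -m handwheel '[[[0.002,-0.045,0,0],[0.001,-0.045,0,0],[0.001,-0.045,0,0],[0.001,-0.045,0,0],[0.001,-0.045,0,0],[0.001,-0.045,0.01,0],[0,-0.03,0.03,0],[0,-0.015,0.03,0],[0,0,0.02,0],[0,0,0,0]]]' >/dev/null
python3 go.py 0.3878 0.1346 0.022 0.55 1; python3 marks.py
```

```text
t 7.8 pos [0.3821 0.1417 0.1156] rot [3.13  0.    0.548] F [ 0.2 -0.   0.1] g 0.05 q6 -0.27
now-frame d [0.0012 0.0079 0.0937] turn -0.002 | after-turn d [0.0012 0.009  0.0936]
bracket [0.5177209  0.00375635] lug [ 0.52951562 -0.00688994] sep 0.01588895846405867 dir -42.07041436507338
[0.607, -0.0785] angles [np.float64(137.34441074475973), np.float64(137.256287504056)] radii [np.float64(0.12139549057162116), np.float64(0.10550748558188627)]
[0.6055, -0.078] angles [np.float64(137.03457920461247), np.float64(136.89793702943763)] radii [np.float64(0.11995528947955073), np.float64(0.10406856545265998)]
[0.608, -0.0785] angles [np.float64(137.6622879493838), np.float64(137.6223133179534)] radii [np.float64(0.12213281023710651), np.float64(0.10624405053713336)]
pad [ 0.54   -0.0889] 517.0
pad [ 0.604  -0.1457] 506.5
pad [ 0.6124 -0.0101] 506.0
pad [ 0.6744 -0.069 ] 494.0
```

```bash
python3 -m handwheel '[[[0.001,0.009,0.03,0],[0,0,0.03,0],[0,0,0.02,0],[0,0,0.01,0],[0,0,0,0]]]' >/dev/null
python3 go.py 0.3878 0.1346 0.022 0.55 1; python3 - <<'E'
from h import *
a=imaging.camera("scene");b=imaging.camera("top")
f=lambda im,x,y:cv2.resize(im[y:y+70,x:x+70,::-1],None,fx=5,fy=5,interpolation=cv2.INTER_CUBIC)
cv2.imwrite("pics/c4.png",np.hstack([f(a,165,155),f(b,168,205)]))
E
```

```text
t 8.4 pos [0.3946 0.1332 0.0305] rot [ 3.126 -0.011  0.549] F [-0.4  0.3  0.6] g 0.0501 q6 -0.29
now-frame d [-0.0052 -0.0049  0.0084] turn -0.001 | after-turn d [-0.0051 -0.0048  0.0085]
```

View pics/c4.png

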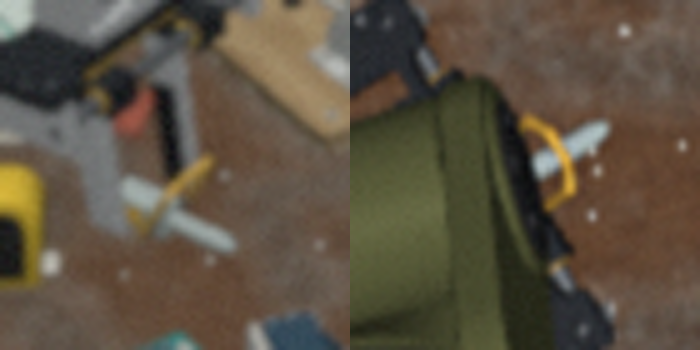

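The fingers straddle the head: scene crop finger tips are at about (110,225) and (165,180), the pin at (180,210), and the ring stands open. I'll correct the last few millimetres and close.

```bash
python3 -m handwheel '[[[-0.005,-0.005,0,0],[0,0,0.005,0],[0,0,0.003,0],[0,0,0,0]]]' >/dev/null
python3 go.py 0.3878 0.1346 0.022 0.55 1
python3 -m handwheel '[[[0,0,0,0],[0,0,0,0],[0,0,0,0],[0,0,0,0],[0,0,0,0],[0,0,0,0]]]' 0 25
python3 go.py 0.3878 0.1346 0.022 0.55 1
```

```text
t 8.9 pos [0.3892 0.1357 0.0256] rot [ 3.124 -0.018  0.549] F [ 0.   0.3 -0.8] g 0.0499 q6 -0.28
now-frame d [-0.0018  0.0001  0.0035] turn -0.001 | after-turn d [-0.0018  0.0001  0.0036]
time_s: 9.5
ee_pos: [0.3895, 0.1357, 0.0258]
eef_rot: [3.124, -0.018, 0.549]
force: [-0.0, 0.0, 0.8]
grip_width: 0.0179
t 9.5 pos [0.3895 0.1357 0.0258] rot [ 3.124 -0.018  0.549] F [-0.   0.   0.8] g 0.0179 q6 -0.28
now-frame d [-0.0021 -0.      0.0037] turn -0.001 | after-turn d [-0.0021  0.0001  0.0038]
```

```bash
python3 -m handwheel '[[[0,0,-0.02,0],[0,0,-0.03,0],[0,0,-0.03,0],[0,0,0,-0.09],[0,0,0,-0.09],[0,0,0,-0.09],[0,0,0,0]]]'
python3 go.py 0.4469 0.0696 0.0768 0.827 1
```

```text
time_s: 10.2
ee_pos: [0.3863, 0.1358, 0.1083]
eef_rot: [3.121, -0.01, 0.828]
force: [-0.7, 0.1, -1.4]
grip_width: 0.018
t 10.2 pos [0.3863 0.1358 0.1083] rot [ 3.121 -0.01   0.828] F [-0.7  0.1 -1.4] g 0.018 q6 -0.56
now-frame d [-0.0081  0.0888  0.0332] turn 0.001 | after-turn d [-0.0077  0.0894  0.0315]
```

```bash
python3 -m handwheel '[[[-0.004,0.03,0,0],[-0.004,0.03,0,0],[0,0.028,0,0],[0,0,0.02,0],[0,0,0.012,0],[0,0,0,0]]]'>/dev/null
python3 go.py 0.4469 0.0696 0.0768 0.827 1;  python3 - <<'E'
from h import *
a=imaging.camera("scene");b=imaging.camera("top")
cv2.imwrite("pics/s5.png",a[:,:,::-1]);cv2.imwrite("pics/t5.png",b[:,:,::-1])
P=[.5133+(-.735)*.02,.0086+.678*.02,.062]
for n in("scene","top"): print(n,proj(n,P),proj(n,[.513,.0086,.062]))
f=lambda im,x,y:cv2.resize(im[y:y+70,x:x+70,::-1],None,fx=5.7,fy=5.7,interpolation=cv2.INTER_CUBIC)
us,ut=proj("scene",P).astype(int)-35,proj("top",P).astype(int)-35; print(us,ut)
cv2.imwrite("pics/c5.png",np.hstack([f(a,*us),f(b,*ut)]))
E
```

```text
t 10.8 pos [0.4477 0.0676 0.0762] rot [ 3.123 -0.009  0.814] F [ 0.   0.  -1.4] g 0.0177 q6 -0.73
now-frame d [ 0.0009 -0.002  -0.0006] turn -0.013 | after-turn d [ 0.001  -0.002  -0.0006]
scene [242.40584363 193.6010012 ] [249.41858916 194.92862667]
top [239.19535925 196.98521337] [244.82385696 190.73906612]
[207 158] [204 161]
```

View pics/c5.png

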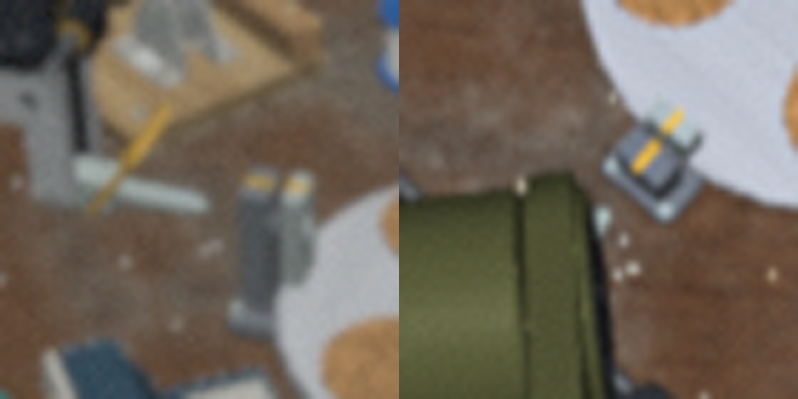

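```bash
python3 - <<'E'
from h import *
t,e=two((243.5,193.8),(240.1,197.3)); H=np.array([.513,.0086,.062]); a=-.744
R=Ro.from_euler("z",a); print("tip",t,e,"stand-frame rel hole",R.inv().apply(t-H))
print("TCP rel hole",R.inv().apply(np.array(ctrl.get_obs()["ee_pos"])-H))
# bracket top mark & width check in both views: expected mark px
for n in("scene","top"): print(n,proj(n,H+R.apply([.007,0,.018])))
E
```

```text
tip [0.49908644 0.01953371 0.0627645 ] 0.0028731709757906817 stand-frame rel hole [-0.01764183 -0.00137812  0.0007645 ]
TCP rel hole [-0.0878252  -0.00027826  0.01556881]
scene [251.82583495 190.01501913]
top [246.55365626 187.6311661 ]
```

```bash
python3 -m handwheel '[[[0.0003,0,0,-0.013],[0,0.008,0,0],[0,0.008,0,0],[0,0.008,0,0],[0,0.006,0,0],[0,0,0,0]]]'
python3 go.py 0.4947 0.0256 0.0768 0.827 1
```

```text
time_s: 11.5
ee_pos: [0.4721, 0.0468, 0.0796]
eef_rot: [3.121, -0.011, 0.829]
force: [0.1, -1.9, -4.0]
grip_width: 0.0176
t 11.5 pos [0.4721 0.0468 0.0796] rot [ 3.121 -0.011  0.829] F [ 0.1 -1.9 -4. ] g 0.0176 q6 -0.8
now-frame d [-0.0004  0.0309  0.0034] turn 0.002 | after-turn d [-0.0003  0.031   0.0028]
```

```bash
python3 -m handwheel '[[[0,0,0.003,0],[0,0.004,0.001,0],[0,0.006,0.0004,0],[0,0,0,0]]]'
python3 go.py 0.4947 0.0256 0.0768 0.827 1
```

```text
time_s: 11.9
ee_pos: [0.4807, 0.0393, 0.0757]
eef_rot: [3.12, -0.011, 0.829]
force: [-0.4, -2.1, -0.0]
grip_width: 0.0175
t 11.9 pos [0.4807 0.0393 0.0757] rot [ 3.12  -0.011  0.829] F [-0.4 -2.1 -0. ] g 0.0175 q6 -0.82
now-frame d [-0.0006  0.0196 -0.0006] turn 0.002 | after-turn d [-0.0006  0.0196 -0.0011]
```

```bash
python3 -m handwheel '[[[-0.0006,0.006,0,0],[-0.0003,0.006,0,0],[0,0.005,0,0],[0,0,0,0]]]'
python3 go.py 0.4947 0.0256 0.0768 0.827 1
```

```text
time_s: 12.3
ee_pos: [0.4944, 0.026, 0.0764]
eef_rot: [3.119, -0.013, 0.83]
force: [-0.7, -0.1, -1.2]
grip_width: 0.0179
t 12.3 pos [0.4944 0.026  0.0764] rot [ 3.119 -0.013  0.83 ] F [-0.7 -0.1 -1.2] g 0.0179 q6 -0.84
now-frame d [-0.0001  0.0005 -0.0004] turn 0.003 | after-turn d [-0.0001  0.0005 -0.0004]
```

```bash
for i in 1 2; do python3 -m handwheel '[[[0,0.003,0,0],[0,0,0,0]]]'; done; python3 marks.py | head -2; python3 - <<'E'
from h import *
a=imaging.camera("scene");b=imaging.camera("top")
f=lambda im,x,y:cv2.resize(im[y:y+60,x:x+60,::-1],None,fx=6.5,fy=6.5,interpolation=cv2.INTER_CUBIC)
cv2.imwrite("pics/c6.png",np.hstack([f(a,215,155),f(b,210,160)]))
E
```

```text
time_s: 12.5
ee_pos: [0.4955, 0.0247, 0.0759]
eef_rot: [3.123, -0.011, 0.829]
force: [0.6, -1.1, 0.1]
grip_width: 0.0179
time_s: 12.7
ee_pos: [0.4961, 0.0242, 0.0756]
eef_rot: [3.128, -0.01, 0.83]
force: [1.2, -0.4, -0.1]
grip_width: 0.0178
bracket [0.51524486 0.00851948] lug [ 0.53504032 -0.00588212] sep 0.024479913840198864 dir -36.03665305512938
[0.607, -0.0785] angles [np.float64(136.51738578815988), np.float64(134.73916028029916)] radii [np.float64(0.12645708993593116), np.float64(0.10223283504439568)]
```

View pics/c6.png

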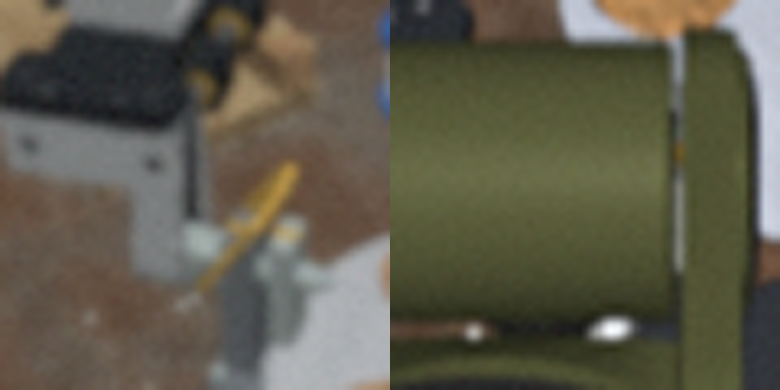

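```bash
for i in 1 2; do python3 -m handwheel '[[[0,0.005,0,0],[0,0.005,0,0]]]'; done
```

```text
time_s: 13.05
ee_pos: [0.4996, 0.0209, 0.075]
eef_rot: [3.14, -0.008, 0.83]
force: [-18.5, 22.8, 13.4]
grip_width: 0.0177
time_s: 13.25
ee_pos: [0.5024, 0.0185, 0.0744]
eef_rot: [-3.129, -0.005, 0.83]
force: [-26.5, 27.4, 19.8]
grip_width: 0.0177
```

```bash
python3 -m handwheel '[[[0,-0.002,0,0],[0,0,0,0]]]'; python3 -m handwheel '[[[0,0,0,0],[0,0,0,0],[0,-0.004,0,0],[0,-0.004,0,0]]]' 0.023;  python3 -m handwheel '[[[0,0,0,0],[0,0,0,0],[0,0,-0.02,0],[0,0,-0.04,0],[0,0,-0.04,0],[0,0,-0.04,0],[0,-0.05,0,0],[0,-0.05,0,0],[0,-0.02,0,0]]]' 0.045
python3 - <<'E'
from h import *
a=imaging.camera("scene");b=imaging.camera("top")
f=lambda im,x,y:cv2.resize(im[y:y+60,x:x+60,::-1],None,fx=6.5,fy=6.5,interpolation=cv2.INTER_CUBIC)
cv2.imwrite("pics/c7.png",np.hstack([f(a,215,155),f(b,215,160)]))
E
```

```text
time_s: 13.45
ee_pos: [0.5008, 0.0202, 0.0745]
eef_rot: [-3.128, -0.005, 0.831]
force: [0.3, 0.2, -1.7]
grip_width: 0.0179
time_s: 13.85
ee_pos: [0.4958, 0.0249, 0.0753]
eef_rot: [-3.13, -0.006, 0.83]
force: [0.2, 0.3, 0.7]
grip_width: 0.0231
time_s: 14.75
ee_pos: [0.4064, 0.1045, 0.2221]
eef_rot: [-3.131, -0.006, 0.825]
force: [0.8, 0.1, -0.6]
grip_width: 0.0447
```

View pics/c7.png

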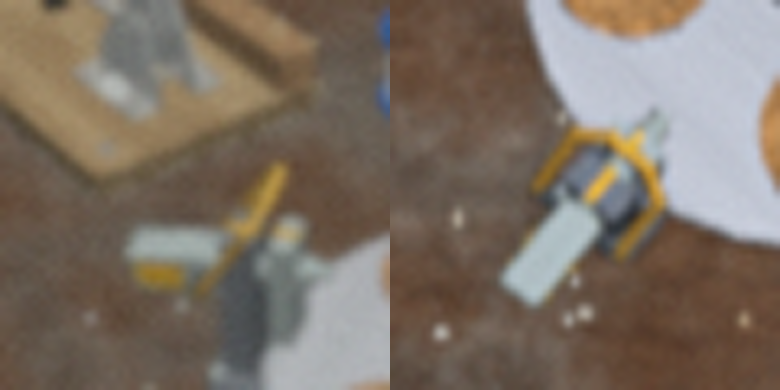

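The pin goes through bracket and lug. In the top crop the tip shows beyond the lug at (657,113), the head end is at (517,293), and the ring is still open. Checking the numbers.

```bash
python3 - <<'E'
from h import *
H=np.array([.513,.0086,.062]); R=Ro.from_euler("z",-.744)
c=lambda x,y,X,Y:(X+(x+.5)/6.5-.5,Y+(y+.5)/6.5-.5)
for n,p in(("back",onz("top",*c(127.5,292,215,160),.073)),("tip",onz("top",*c(267,113,215,160),.062)),("tipS",onz("scene",*c(325,268,215,155),.062)),("brmark",onz("top",*c(210,184,215,160),.08)),
 ("bar",two(c(280,172,215,155),c(248,155,215,160))[0])):
    print(n,p.round(4),R.inv().apply(p-H).round(4))
E
```

```text
back [0.4804 0.0336 0.073 ] [-0.0409 -0.0037  0.011 ]
tip [ 0.5451 -0.0177  0.062 ] [ 0.0414  0.0023 -0.    ]
tipS [ 0.5475 -0.0127  0.062 ] [ 0.0398  0.0077 -0.    ]
brmark [0.5175 0.0031 0.08  ] [ 0.0071 -0.001   0.018 ]
bar [ 0.5251 -0.0119  0.1169] [ 0.0228 -0.0069  0.0549]
```

```bash
python3 -m handwheel '[[[0,0.045,0,0],[0,0.045,0,0],[0,0.045,0,0],[0,0.03,0,0],[0,0,0.03,0],[0,0,0,0],[0,0,0,0]]]' 0 20 >/dev/null
python3 go.py 0.5366 -0.0131 0.141 0.827 1
```

```text
t 15.6 pos [ 0.5359 -0.0156  0.1895] rot [-3.133 -0.007  0.828] F [0.3 0.4 0.1] g 0.0005 q6 -0.93
now-frame d [ 0.002  -0.0008  0.0485] turn 0.001 | after-turn d [ 0.0023 -0.0012  0.0485]
```

```bash
python3 -m handwheel '[[[0.002,-0.001,0.02,0],[0,0,0.02,0],[0,0,0.008,0],[0,0,0,0]]]' >/dev/null
python3 go.py 0.5366 -0.0131 0.127 0.827 1
python3 -m handwheel '[[[0,0.001,0.007,0],[0,0.002,0.006,0],[0,0.003,0.006,0],[0,0,0,0]]]'
python3 go.py 0.5461 -0.0219 0.1105 0.827 1
```

```text
t 15.9 pos [ 0.538  -0.0126  0.1452] rot [-3.138 -0.011  0.829] F [-0.6 -0.6  0.8] g 0.0003 q6 -0.93
now-frame d [-0.0015 -0.0006  0.0182] turn 0.002 | after-turn d [-0.0013 -0.0006  0.0182]
time_s: 16.35
ee_pos: [0.544, -0.0166, 0.1279]
eef_rot: [-3.141, -0.013, 0.83]
force: [-0.6, 0.2, 0.9]
grip_width: 0.0
t 16.4 pos [ 0.544  -0.0166  0.1279] rot [-3.141 -0.013  0.83 ] F [-0.6  0.2  0.9] g 0.0 q6 -0.94
now-frame d [-0.0027  0.0051  0.0174] turn 0.003 | after-turn d [-0.0025  0.0051  0.0174]
```

```bash
python3 -m handwheel '[[[-0.001,0.002,0.006,0],[-0.001,0.002,0.006,0],[0,0.001,0.006,0],[0,0,0,0]]]'
python3 go.py 0.5505 -0.0259 0.0975 0.827 1
python3 -m handwheel '[[[0,0.002,0.005,0],[0,0.002,0.005,0],[0,0.001,0.004,0],[0,0,0,0]]]'
python3 go.py 0.552 -0.0273 0.081 0.827 1
```

```text
time_s: 16.75
ee_pos: [0.5468, -0.0219, 0.1084]
eef_rot: [-3.141, -0.013, 0.83]
force: [0.5, -0.5, -0.4]
grip_width: 0.0006
t 16.8 pos [ 0.5468 -0.0219  0.1084] rot [-3.141 -0.013  0.83 ] F [ 0.5 -0.5 -0.4] g 0.0006 q6 -0.95
now-frame d [-0.0006  0.0054  0.0109] turn 0.003 | after-turn d [-0.0004  0.0054  0.0109]
time_s: 17.15
ee_pos: [0.551, -0.0254, 0.0931]
eef_rot: [-3.141, -0.013, 0.83]
force: [0.3, 0.2, -0.6]
grip_width: 0.0007
t 17.1 pos [ 0.551  -0.0254  0.0931] rot [-3.141 -0.013  0.83 ] F [ 0.3  0.2 -0.6] g 0.0007 q6 -0.95
now-frame d [-0.0008  0.002   0.0121] turn 0.003 | after-turn d [-0.0007  0.002   0.0121]
```

```bash
python3 -m handwheel '[[[0,0.001,0.005,0],[0,0.001,0.005,0],[0,0,0.002,0],[0,0,0,0]]]'
python3 -m handwheel '[[[0,0,0.002,0],[0,0,0,0]]]'
python3 - <<'E'
from h import *
a=imaging.camera("scene")
cv2.imwrite("pics/c8.png",cv2.resize(a[155:225,205:295,::-1],None,fx=7,fy=7,interpolation=cv2.INTER_CUBIC))
E
```

```text
time_s: 17.55
ee_pos: [0.5532, -0.0269, 0.0806]
eef_rot: [3.141, -0.014, 0.83]
force: [-0.3, -0.1, 1.7]
grip_width: -0.0001
time_s: 17.75
ee_pos: [0.5537, -0.027, 0.079]
eef_rot: [3.139, -0.014, 0.83]
force: [1.9, -1.6, 0.0]
grip_width: 0.0002
```

View pics/c8.png

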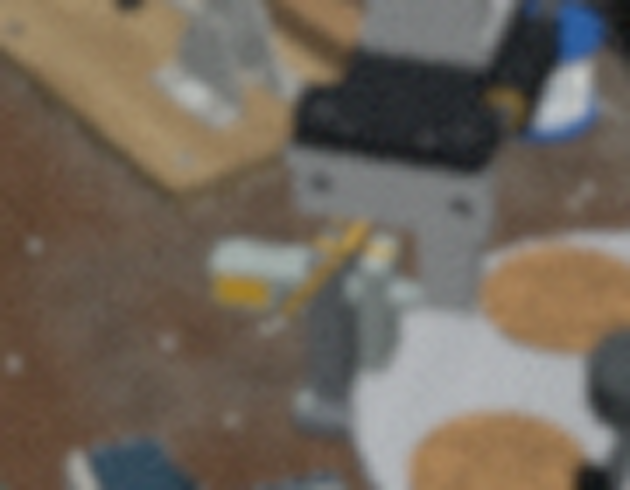

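The fingertips at (445,305) passed in front of the bar, which still stands at about (360,235), so I missed it. I'll lift, come back 28 mm along tool y, and repeat.

```bash
python3 -m handwheel '[[[0,0,-0.03,0],[0,0,-0.03,0],[0,0,-0.015,0],[0,-0.014,0,0],[0,-0.014,0,0],[0,0,0,0]]]'
python3 go.py 0.5321 -0.009 0.131 0.827 1
python3 - <<'E'
from h import *
a=imaging.camera("scene")
cv2.imwrite("pics/c9.png",cv2.resize(a[155:225,205:295,::-1],None,fx=7,fy=7,interpolation=cv2.INTER_CUBIC))
E
```

```text
time_s: 18.4
ee_pos: [0.5282, -0.0065, 0.1535]
eef_rot: [-3.138, -0.011, 0.83]
force: [-0.6, -0.9, 0.3]
grip_width: 0.0004
t 18.4 pos [ 0.5282 -0.0065  0.1535] rot [-3.138 -0.011  0.83 ] F [-0.6 -0.9  0.3] g 0.0004 q6 -0.92
now-frame d [0.0005 0.0046 0.0225] turn 0.003 | after-turn d [0.0008 0.0045 0.0225]
```

View pics/c9.png

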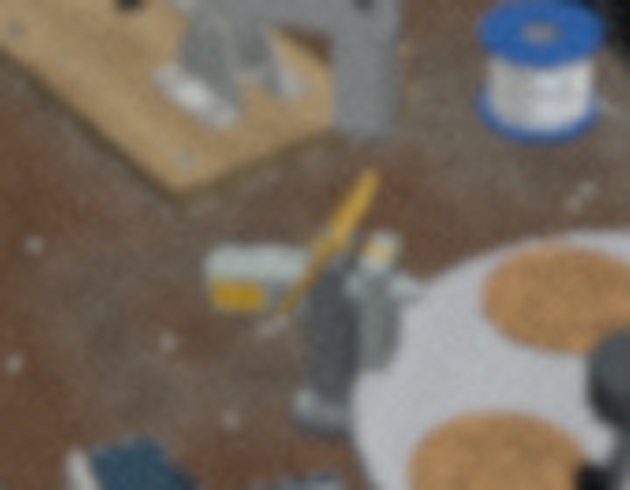

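The ring is still open, with its bar at (372,175), and the fingertips now sit just above it. Pressing down again.

```bash
python3 -m handwheel '[[[0,0.004,0.012,0],[0,0,0.01,0],[0,0,0,0]]]'
python3 -m handwheel '[[[0,0.002,0.006,0],[0,0.003,0.005,0],[0,0,0,0]]]'
python3 -m handwheel '[[[0,0.004,0.005,0],[0,0.004,0.006,0],[0,0,0,0]]]'
python3 go.py 0.5461 -0.0219 0.1105 0.827 1
```

```text
time_s: 18.75
ee_pos: [0.5318, -0.0097, 0.128]
eef_rot: [-3.137, -0.01, 0.83]
force: [0.7, -0.4, 2.2]
grip_width: 0.0004
time_s: 19.05
ee_pos: [0.5401, -0.0154, 0.1192]
eef_rot: [3.135, -0.015, 0.829]
force: [-0.7, -0.9, 0.4]
grip_width: 0.0005
time_s: 19.35
ee_pos: [0.5463, -0.0213, 0.1065]
eef_rot: [3.137, -0.014, 0.829]
force: [-0.4, 0.9, -0.0]
grip_width: 0.001
t 19.4 pos [ 0.5463 -0.0213  0.1065] rot [ 3.137 -0.014  0.829] F [-0.4  0.9 -0. ] g 0.001 q6 -0.94
now-frame d [-0.0005  0.0003 -0.004 ] turn 0.002 | after-turn d [-0.0005  0.0002 -0.004 ]
```

```bash
python3 -m handwheel '[[[0,0.002,0.005,0],[0,0.001,0.005,0],[0,0.001,0.005,0],[0,0.001,0.006,0],[0,0,0.004,0],[0,0,0.003,0],[0,0,0,0]]]'
python3 go.py 0.5505 -0.0259 0.0815 0.827 1
python3 - <<'E'
from h import *
a=imaging.camera("scene")
cv2.imwrite("pics/c10.png",cv2.resize(a[155:225,205:295,::-1],None,fx=7,fy=7,interpolation=cv2.INTER_CUBIC))
E
```

```text
time_s: 20.05
ee_pos: [0.5525, -0.0252, 0.0777]
eef_rot: [3.132, -0.017, 0.829]
force: [-1.0, 0.7, 3.0]
grip_width: 0.0007
t 20.1 pos [ 0.5525 -0.0252  0.0777] rot [ 3.132 -0.017  0.829] F [-1.   0.7  3. ] g 0.0007 q6 -0.95
now-frame d [-0.0018 -0.001  -0.0039] turn 0.002 | after-turn d [-0.0019 -0.0011 -0.0038]
```

View pics/c10.png

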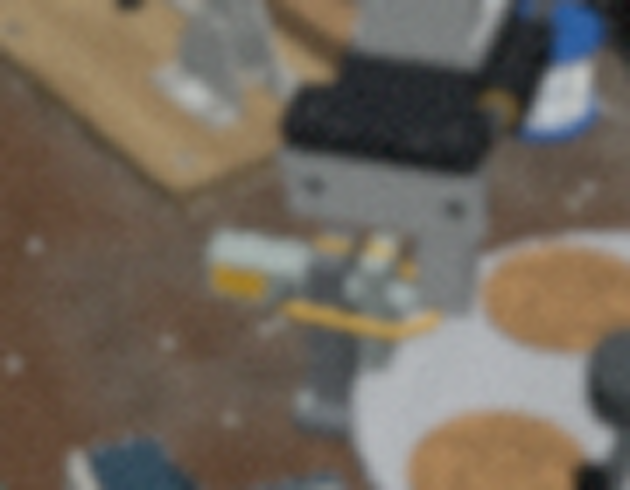

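The ring now lies level past the tip: the wire runs from (280,310) to (435,320) under the fingertips, with 3 N upward force. One firmer press, then lift and re-measure the slabs.

```bash
python3 -m handwheel '[[[0,-0.001,0.004,0],[0,0,0.004,0]]]'; python3 -m handwheel '[[[0,0,-0.02,0],[0,0,-0.04,0],[0,0,-0.05,0],[0,0,-0.03,0],[0,0,0,0.1],[0,0,0,0.1],[0,-0.04,0,0],[0,-0.04,0,0],[0,-0.04,0,0]]]' 0.07 10
cat > slabs.py <<'E'
from h import *
im=imaging.camera("top"); sc=imaging.camera("scene")
for n,lo,hi in (("red",(0,110,90),(8,255,255)),("yel",(18,90,90),(28,255,255)),("blue",(110,60,60),(135,255,200))):
    for w,I in(("top",im),("scene",sc)):
      for c in blobs(I,lo,hi,100):
        if cv2.contourArea(c)>700: continue
        for z in (.01,.042):
            r=rect(w,c,z)
            if 28<min(r[2:4]) and max(r[2:4])<62 and .3<r[0]<.75 and -.36<r[1]<.36: print(n,w,z,r)
E
python3 slabs.py; python3 marks.py
```

```text
time_s: 20.3
ee_pos: [0.5536, -0.0248, 0.0719]
eef_rot: [3.128, -0.02, 0.829]
force: [-4.3, 0.5, 13.9]
grip_width: 0.0006
time_s: 21.2
ee_pos: [0.4777, 0.0726, 0.2129]
eef_rot: [3.137, -0.017, 0.615]
force: [-0.2, 0.4, 1.3]
grip_width: 0.068
red scene 0.01 [ 0.409  0.236 49.12  48.304 50.994]
red scene 0.042 [ 0.398  0.191 46.86  46.082 50.994]
yel top 0.01 [ 0.626 -0.306 44.711 46.981 20.316]
yel top 0.042 [ 0.619 -0.296 43.23  45.425 20.316]
yel scene 0.01 [ 0.625 -0.308 48.561 45.517 20.557]
yel scene 0.042 [ 0.605 -0.327 46.327 43.423 20.557]
blue top 0.01 [ 0.442 -0.291 34.766 48.656 74.674]
blue top 0.042 [ 0.441 -0.282 33.614 47.045 74.674]
blue scene 0.01 [ 0.444 -0.293 34.39  44.133 77.454]
blue scene 0.042 [ 0.432 -0.314 32.808 42.103 77.454]
bracket [0.52033668 0.00563197] lug [ 0.54264316 -0.00525931] sep 0.024823363484031094 dir -26.024243969255746
[0.607, -0.0785] angles [np.float64(135.84911681270594), np.float64(131.30588244501615)] radii [np.float64(0.12078377582616136), np.float64(0.09749872251370488)]
[0.6055, -0.078] angles [np.float64(135.5197869323598), np.float64(130.83102303624617)] radii [np.float64(0.11936121044231168), np.float64(0.09613630785308455)]
[0.608, -0.0785] angles [np.float64(136.17758209734242), np.float64(131.74435093398048)] radii [np.float64(0.12150328041259069), np.float64(0.09816167567031166)]
pad [ 0.54   -0.0888] 518.0
pad [ 0.6038 -0.1457] 506.0
pad [ 0.6127 -0.01  ] 507.0
pad [ 0.6744 -0.0691] 497.0
```

```bash
python3 -m handwheel '[[[0,0,0,-0.12],[0,0,0,-0.118],[0,0,0,0]]]' >/dev/null; python3 go.py 0.408 0.239 0.1 0.853 1
```

```text
t 21.6 pos [0.4789 0.0718 0.2129] rot [ 3.133 -0.015  0.864] F [-0.1 -0.1  0.6] g 0.0704 q6 -0.8
now-frame d [ 0.0794 -0.1634  0.1127] turn 0.011 | after-turn d [ 0.0793 -0.1634  0.1129]
```

```bash
python3 -m handwheel '[[[0.02,-0.04,0,0.01],[0.02,-0.04,0.01,0],[0.02,-0.04,0.02,0],[0.018,-0.04,0.03,0],[0,0,0.03,0],[0,0,0.02,0],[0,0,0,0]]]' >/dev/null; python3 go.py 0.408 0.239 0.0215 0.853 1
```

```text
t 22.4 pos [0.4143 0.2369 0.1002] rot [ 3.132 -0.016  0.822] F [ 0.3 -0.2  0.1] g 0.07 q6 -0.38
now-frame d [-0.0041 -0.0068  0.0786] turn -0.031 | after-turn d [-0.0026 -0.0062  0.0787]
```

```bash
python3 -m handwheel '[[[-0.003,-0.006,0.02,-0.03],[0,0,0.03,0],[0,0,0.02,0],[0,0,0.005,0],[0,0,0,0]]]' >/dev/null; python3 go.py 0.408 0.239 0.0215 0.853 1
```

```text
t 22.9 pos [0.4137 0.2383 0.0271] rot [ 3.13  -0.021  0.838] F [1.1 0.6 0.6] g 0.0699 q6 -0.39
now-frame d [-0.0034 -0.0048  0.0055] turn -0.015 | after-turn d [-0.0033 -0.0048  0.0056]
```

```bash
python3 -m handwheel '[[[-0.0035,-0.005,0.003,-0.015],[0,0,0.003,0],[0,0,0,0]]]' >/dev/null; python3 go.py 0.408 0.239 0.0215 0.853 1;  python3 -m handwheel '[[[0,0,0,0],[0,0,0,0],[0,0,0,0],[0,0,0,0],[0,0,0,0]]]' 0.02 15; python3 go.py 0.408 0.239 0.0215 0.853 1
```

```text
t 23.1 pos [0.409  0.2394 0.0235] rot [ 3.128 -0.024  0.852] F [0.4 0.5 0.1] g 0.0699 q6 -0.4
now-frame d [-0.001  -0.0005  0.0019] turn -0.001 | after-turn d [-0.001  -0.0005  0.002 ]
time_s: 23.65
ee_pos: [0.4096, 0.2398, 0.0247]
eef_rot: [3.127, -0.026, 0.852]
force: [-0.0, 0.1, -0.3]
grip_width: 0.0355
t 23.6 pos [0.4096 0.2398 0.0247] rot [ 3.127 -0.026  0.852] F [-0.   0.1 -0.3] g 0.0355 q6 -0.39
now-frame d [-0.0018 -0.0007  0.0032] turn -0.001 | after-turn d [-0.0017 -0.0007  0.0032]
```

```bash
python3 -m handwheel '[[[0,0,0,0],[0,0,0,0]]]'; python3 -m handwheel '[[[0,0,-0.02,0],[0,0,-0.03,0],[0,0,-0.03,0],[0,0,0,0]]]';python3 slabs.py | grep red; python3 - <<'E'
from h import *
a=imaging.camera("scene")
u=proj("scene",ctrl.get_obs()["ee_pos"]).astype(int); print(u)
cv2.imwrite("pics/c11.png",cv2.resize(a[u[1]-35:u[1]+35,u[0]-45:u[0]+45,::-1],None,fx=6,fy=6,interpolation=cv2.INTER_CUBIC))
E
```

```text
time_s: 23.85
ee_pos: [0.4096, 0.2398, 0.0247]
eef_rot: [3.127, -0.026, 0.852]
force: [-0.8, -0.3, 0.6]
grip_width: 0.0358
time_s: 24.25
ee_pos: [0.4066, 0.2386, 0.1064]
eef_rot: [3.129, -0.023, 0.852]
force: [0.0, -0.5, -1.6]
grip_width: 0.0359
[182 150]
```

View pics/c11.png

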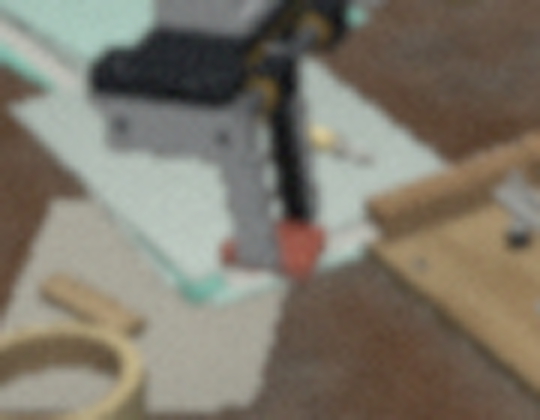

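Scene crop: the red slab is held level between the fingertips at (270,250). Carrying it to the pad at (0.613,-0.010).

```bash
python3 -m handwheel '[[[0,0,-0.03,-0.1],[0,0,-0.02,-0.13],[0,0,0,-0.13],[0,0,0,-0.13],[0,0,0,-0.12],[0,0,0,0]]]'>/dev/null; python3 go.py 0.6127 -0.0101 0.12 1.5 1
```

```text
t 25.0 pos [0.4015 0.236  0.1461] rot [ 3.135e+00 -1.000e-03  1.485e+00] F [-0.3  0.1 -0.5] g 0.0356 q6 -1.03
now-frame d [-0.227   0.2315  0.0276] turn -0.015 | after-turn d [-0.2306  0.2281  0.0261]
```

```bash
python3 -m handwheel '[[[-0.02,0.02,0,-0.015],[-0.031,0.031,0,0],[-0.031,0.031,0,0],[-0.031,0.031,0,0],[-0.031,0.031,0,0],[-0.031,0.031,0,0],[-0.031,0.031,0,0],[-0.014,0.014,0,0],[0,0,0,0]]]'>/dev/null; python3 go.py 0.6127 -0.0101 0.0577 1.5 1
```

```text
t 25.9 pos [ 0.6062 -0.012   0.1356] rot [-3.134e+00  2.000e-03  1.466e+00] F [0.5 1.  0.1] g 0.0359 q6 -1.55
now-frame d [0.0027 0.0068 0.0778] turn -0.034 | after-turn d [0.0024 0.0063 0.0779]
```

```bash
python3 -m handwheel '[[[0.002,0.003,0.02,-0.03],[0,0,0.02,0],[0,0,0.015,0],[0,0,0.01,0],[0,0,0,0]]]'>/dev/null; python3 go.py 0.6127 -0.0101 0.0577 1.5 1
```

```text
t 26.4 pos [ 0.606  -0.008   0.0641] rot [-3.128e+00  1.000e-03  1.484e+00] F [-0.  -0.6  0.3] g 0.0362 q6 -1.56
now-frame d [-0.0015  0.007   0.0063] turn -0.016 | after-turn d [-0.0016  0.0068  0.0064]
```

```bash
python3 -m handwheel '[[[-0.0015,0.007,0.001,-0.015],[0,0,0.003,0],[0,0,0,0]]]'>/dev/null; python3 go.py 0.6127 -0.0101 0.0577 1.5 1;python3 -m handwheel '[[[0,0,0.002,0],[0,0,0,0]]]'
```

```text
t 26.7 pos [ 0.6137 -0.0096  0.061 ] rot [-3.129e+00  1.000e-03  1.500e+00] F [-0.3  0.8 -1.6] g 0.0359 q6 -1.57
now-frame d [-0.0006 -0.0009  0.0033] turn -0.0 | after-turn d [-0.0006 -0.001   0.0033]
time_s: 26.9
ee_pos: [0.6141, -0.0096, 0.0596]
eef_rot: [-3.13, 0.001, 1.499]
force: [-0.3, -0.5, -0.5]
grip_width: 0.0359
```

```bash
python3 -m handwheel '[[[0,0,0.002,0],[0,0,0,0]]]'; python3 -m handwheel '[[[0,-0.001,0.002,0],[0,0,0,0]]]'
```

```text
time_s: 27.1
ee_pos: [0.6141, -0.0096, 0.0578]
eef_rot: [-3.131, 0.001, 1.499]
force: [-0.8, 0.5, -0.8]
grip_width: 0.0359
time_s: 27.3
ee_pos: [0.6138, -0.0097, 0.0568]
eef_rot: [-3.134, 0.001, 1.499]
force: [-0.6, 0.3, -1.5]
grip_width: 0.0354
```

```bash
python3 -m handwheel '[[[0,0,0,0],[0,0,0,0],[0,0,0,0],[0,0,-0.02,0],[0,0,-0.04,0],[0,0,-0.04,0],[0,0,0,0.14],[0,0,0,0.14],[0,0,0,0.14],[0,0,0,0.14]]]' 0.048 >/dev/null; python3 -m handwheel '[[[0,0,0,0.14],[0,0,0,0.14],[0,0,0,0.14],[0,0,0,0.11],[0,0,0,0]]]' 0.072
python3 go.py 0.626 -0.306 0.1 0.354 1; python3 slabs.py
```

```text
time_s: 28.8
ee_pos: [0.6136, -0.0094, 0.1597]
eef_rot: [-3.138, 0.01, 0.365]
force: [0.3, -0.0, -0.8]
grip_width: 0.0722
t 28.8 pos [ 0.6136 -0.0094  0.1597] rot [-3.138  0.01   0.365] F [ 0.3 -0.  -0.8] g 0.0722 q6 -0.44
now-frame d [-0.0938  0.2816  0.0597] turn 0.011 | after-turn d [-0.0912  0.2824  0.0597]
yel top 0.042 [ 0.592  0.183 61.278 48.665 47.863]
yel top 0.01 [ 0.625 -0.307 44.885 46.464 18.354]
yel top 0.042 [ 0.618 -0.297 43.398 44.925 18.354]
yel scene 0.01 [ 0.626 -0.307 49.024 45.517 20.557]
yel scene 0.042 [ 0.605 -0.327 46.768 43.423 20.557]
blue top 0.01 [ 0.443 -0.291 34.834 49.355 74.246]
blue top 0.042 [ 0.442 -0.282 33.68  47.72  74.246]
blue scene 0.01 [ 0.444 -0.293 33.553 45.122 75.262]
blue scene 0.042 [ 0.432 -0.313 32.01  43.046 75.262]
```

```bash
python3 -m handwheel '[[[-0.01,0.03,0,0],[-0.013,0.042,0,0],[-0.014,0.042,0,0],[-0.014,0.042,0,0],[-0.014,0.042,0,0],[-0.013,0.042,0,0.01],[-0.013,0.035,0.01,0],[0,0,0.02,0],[0,0,0.02,0],[0,0,0,0]]]'>/dev/null; python3 go.py 0.626 -0.306 0.0215 0.35 1
```

```text
t 29.9 pos [ 0.6306 -0.3106  0.1077] rot [-3.138  0.01   0.396] F [ 0.6  0.6 -0.8] g 0.072 q6 -0.9
now-frame d [-0.0017 -0.0057  0.0862] turn 0.046 | after-turn d [-0.0028 -0.0059  0.0862]
```

```bash
python3 -m handwheel '[[[-0.005,-0.006,0.02,0.045],[0,0,0.03,0],[0,0,0.02,0],[0,0,0.01,0],[0,0,0,0]]]'>/dev/null; python3 go.py 0.626 -0.306 0.0215 0.35 1
```

```text
t 30.4 pos [ 0.6249 -0.3067  0.0306] rot [3.141 0.006 0.361] F [-0.5 -0.3 -0.4] g 0.072 q6 -0.87
now-frame d [ 0.0014 -0.0003  0.0091] turn 0.011 | after-turn d [ 0.0013 -0.0003  0.0091]
```

```bash
python3 -m handwheel '[[[0.001,0,0.006,0.01],[0,0,0.003,0],[0,0,0.001,0],[0,0,0,0]]]'>/dev/null; python3 go.py 0.626 -0.306 0.0215 0.35 1;  python3 -m handwheel '[[[0,0,0,0],[0,0,0,0],[0,0,0,0],[0,0,0,0],[0,0,0,0],[0,0,0,0]]]' 0.02 15; python3 -m handwheel '[[[0,0,-0.02,0],[0,0,-0.04,0],[0,0,-0.04,0],[0,0,-0.03,0],[0,0,0,0]]]';python3 slabs.py
```

```text
t 30.8 pos [ 0.6276 -0.3068  0.024 ] rot [3.137e+00 3.000e-03 3.520e-01] F [0.5 0.3 0.1] g 0.0721 q6 -0.85
now-frame d [-0.0012 -0.0013  0.0025] turn 0.002 | after-turn d [-0.0012 -0.0013  0.0025]
time_s: 31.4
ee_pos: [0.628, -0.3071, 0.0252]
eef_rot: [3.136, 0.002, 0.352]
force: [0.4, 0.7, -0.9]
grip_width: 0.0416
time_s: 31.9
ee_pos: [0.6272, -0.3059, 0.158]
eef_rot: [3.139, 0.005, 0.352]
force: [-0.1, -0.2, -0.5]
grip_width: 0.0419
red top 0.01 [ 6.1500e-01 -1.0000e-02  3.5318e+01  4.3536e+01  8.8450e+01]
red top 0.042 [ 6.0800e-01 -1.0000e-02  3.4148e+01  4.2093e+01  8.8450e+01]
yel scene 0.01 [ 0.732 -0.219 59.17  33.886 28.888]
yel scene 0.042 [ 0.707 -0.243 56.448 32.327 28.888]
blue scene 0.01 [ 0.444 -0.293 34.39  44.133 77.454]
blue scene 0.042 [ 0.432 -0.314 32.808 42.103 77.454]
```

```bash
python3 -m handwheel '[[[0,0,0,-0.13],[0,0,0,-0.14],[0,0,0,-0.14],[0,0,0,-0.14],[0,0,0,-0.14],[0,0,0,-0.14],[0,0,0,-0.14],[0,0,0,-0.14],[0,0,0,-0.06],[0,0,0,0]]]'>/dev/null; python3 go.py 0.6038 -0.1457 0.0575 1.52 1
```

```text
t 33.0 pos [ 0.6195 -0.302   0.1294] rot [-3.105 -0.014  1.57 ] F [-0.6 -0.9  0.4] g 0.0418 q6 -2.07
now-frame d [ 0.1552 -0.0131  0.0747] turn 0.05 | after-turn d [ 0.1553 -0.0236  0.0719]
```

```bash
python3 -m handwheel '[[[0.02,-0.002,0,0.02],[0.03,-0.004,0,0.015],[0.035,-0.004,0,0.01],[0.035,-0.005,0,0],[0.03,-0.006,0,0],[0.003,0,0,0],[0,0,0.02,0],[0,0,0,0]]]'>/dev/null; python3 go.py 0.6038 -0.1457 0.0575 1.52 1
```

```text
t 33.8 pos [ 0.5987 -0.1419  0.101 ] rot [-3.089 -0.016  1.504] F [-0.  -1.1 -0.4] g 0.0416 q6 -1.8
now-frame d [-0.0041  0.0077  0.0431] turn -0.016 | after-turn d [-0.0035  0.0053  0.0435]
```

```bash
python3 -m handwheel '[[[-0.003,0.004,0.01,-0.015],[0,0.002,0.01,0],[0,0,0.01,0],[0,0,0.006,0],[0,0,0,0]]]'>/dev/null; python3 go.py 0.6038 -0.1457 0.0575 1.52 1
```

```text
t 34.3 pos [ 0.603  -0.1472  0.0613] rot [-3.088 -0.017  1.515] F [-0.4 -0.9 -0.7] g 0.0416 q6 -1.82
now-frame d [0.0014 0.0009 0.0038] turn -0.005 | after-turn d [0.0015 0.0007 0.0038]
```

```bash
python3 -m handwheel '[[[0.001,0.001,0.002,0],[0,0,0.001,0],[0,0,0.001,0],[0,0,0,0]]]'; python3 -m handwheel '[[[0,0,0.001,0],[0,0,0,0]]]'
```

```text
time_s: 34.7
ee_pos: [0.6044, -0.1462, 0.058]
eef_rot: [-3.09, -0.017, 1.515]
force: [0.8, -0.3, 1.3]
grip_width: 0.0416
time_s: 34.9
ee_pos: [0.6045, -0.1462, 0.0576]
eef_rot: [-3.091, -0.016, 1.515]
force: [-0.7, 0.7, 0.5]
grip_width: 0.0412
```

```bash
python3 -m handwheel '[[[0,0,0,0],[0,0,0,0],[0,0,0,0],[0,0,-0.02,0],[0,0,-0.04,0],[0,0,-0.04,0],[0,0,-0.01,0],[0,0,0,0.1],[0,0,0,0.1],[0,0,0,0.02]]]' 0.056
python3 go.py 0.443 -0.292 0.12 1.297 1; python3 - <<'E'
from h import *
print("vise edge",onz("top",528/1.5625,345/1.5625,.096),onz("top",528/1.5625,385/1.5625,.1),onz("scene",269.5,271,0))
E
```

```text
time_s: 35.9
ee_pos: [0.6096, -0.1482, 0.1703]
eef_rot: [-3.086, -0.005, 1.289]
force: [-0.4, -0.5, 0.5]
grip_width: 0.0561
t 35.9 pos [ 0.6096 -0.1482  0.1703] rot [-3.086 -0.005  1.289] F [-0.4 -0.5  0.5] g 0.0561 q6 -1.59
now-frame d [-0.1847 -0.1171  0.056 ] turn -0.008 | after-turn d [-0.1835 -0.1216  0.0503]
vise edge [ 0.43574017 -0.19998323  0.096     ] [ 0.37906681 -0.19629527  0.1       ] [ 0.46548529 -0.20171198  0.        ]
```

```bash
python3 -m handwheel '[[[-0.025,-0.016,0,0],[-0.037,-0.023,0,0],[-0.037,-0.023,0,0],[-0.037,-0.023,0,0],[-0.037,-0.023,0,0],[-0.017,-0.01,0,0],[0,0,0,0]]]' 0.078>/dev/null
python3 go.py 0.4408 -0.2997 0.0235 1.297 1; python3 slabs.py
```

```text
t 36.6 pos [ 0.4371 -0.3021  0.1715] rot [-3.081 -0.007  1.305] F [ 0.2 -0.4 -0.3] g 0.0781 q6 -1.97
now-frame d [0.0023 0.0119 0.1476] turn 0.008 | after-turn d [0.0034 0.0029 0.148 ]
red top 0.01 [ 6.1500e-01 -1.0000e-02  3.5286e+01  4.3535e+01  8.8450e+01]
red top 0.042 [ 6.0800e-01 -1.0000e-02  3.4117e+01  4.2093e+01  8.8450e+01]
yel top 0.01 [ 0.607 -0.151 45.234 46.055 88.45 ]
yel top 0.042 [ 0.601 -0.146 43.735 44.529 88.449]
blue top 0.01 [ 0.441 -0.29  34.546 45.351 75.452]
blue top 0.042 [ 0.44  -0.281 33.401 43.848 75.452]
blue scene 0.01 [ 0.444 -0.293 34.39  44.133 77.454]
blue scene 0.042 [ 0.432 -0.314 32.808 42.103 77.454]
```

```bash
python3 -m handwheel '[[[0.002,0.002,0.02,0],[0,0.002,0.03,0],[0,0.002,0.03,0],[0,0.002,0.03,0],[0,0.001,0.015,0],[0,0,0,0]]]'>/dev/null
python3 go.py 0.4408 -0.2997 0.0235 1.297 1
```

```text
t 37.3 pos [ 0.447  -0.2923  0.0409] rot [-3.083 -0.008  1.32 ] F [-0.3 -1.1  0.5] g 0.0779 q6 -1.95
now-frame d [-0.0088 -0.0031  0.0175] turn 0.023 | after-turn d [-0.0088 -0.0039  0.0174]
```

```bash
python3 -m handwheel '[[[-0.0085,-0.003,0.002,0.02],[0,0,0.007,0],[0,0,0.005,0],[0,0,0,0]]]'>/dev/null
python3 go.py 0.4408 -0.2997 0.0235 1.297 1
```

```text
t 37.7 pos [ 0.4428 -0.2995  0.028 ] rot [-3.085 -0.005  1.301] F [ 0.4  0.  -0.1] g 0.0778 q6 -1.95
now-frame d [-0.0007 -0.0016  0.0046] turn 0.004 | after-turn d [-0.0007 -0.0019  0.0045]
```

```bash
python3 -m handwheel '[[[0,-0.001,0.003,0],[0,0,0.002,0],[0,0,0,0]]]'>/dev/null; python3 go.py 0.4408 -0.2997 0.0235 1.297 1;  python3 -m handwheel '[[[0,0,0,0],[0,0,0,0],[0,0,0,0],[0,0,0,0],[0,0,0,0],[0,0,0,0],[0,0,0,0]]]' 0.02 15; python3 -m handwheel '[[[0,0,-0.02,0],[0,0,-0.04,0],[0,0,-0.04,0],[0,0,-0.03,0],[0,0,0,0]]]';python3 slabs.py
```

```text
t 38.0 pos [ 0.4418 -0.2994  0.0235] rot [-3.087 -0.005  1.301] F [ 0.7  0.2 -0.2] g 0.0779 q6 -1.95
now-frame d [-0.0006 -0.0009  0.0001] turn 0.004 | after-turn d [-0.0006 -0.0009  0.    ]
time_s: 38.7
ee_pos: [0.4421, -0.2994, 0.0239]
eef_rot: [-3.087, -0.005, 1.301]
force: [0.2, -0.1, -0.4]
grip_width: 0.035
time_s: 39.2
ee_pos: [0.4482, -0.3016, 0.1574]
eef_rot: [-3.084, -0.006, 1.301]
force: [0.1, 0.1, -0.9]
grip_width: 0.0351
red top 0.01 [ 6.1500e-01 -1.0000e-02  3.5276e+01  4.3536e+01  8.8450e+01]
red top 0.042 [ 6.0800e-01 -1.0000e-02  3.4108e+01  4.2093e+01  8.8450e+01]
yel top 0.01 [ 0.608 -0.15  42.857 46.303 87.757]
yel top 0.042 [ 0.601 -0.145 41.438 44.769 87.757]
```

```bash
python3 -m handwheel '[[[0,0,0,0.13],[0,0,0,0.14],[0,0,0,0.14],[0,0,0,0.14],[0,0,0,0.14],[0,0,0,0.14],[0,0,0,0.14],[0,0,0,0.13],[0,0,0,0]]]'>/dev/null; python3 go.py 0.540 -0.0888 0.0565 0.15 1
```

```text
t 40.2 pos [ 0.4412 -0.2967  0.1368] rot [-3.09   0.071  0.159] F [-0.1  0.7  0.8] g 0.0354 q6 -0.8
now-frame d [ 0.1358 -0.1857  0.0805] turn 0.009 | after-turn d [ 0.1287 -0.1908  0.0803]
```

```bash
python3 -m handwheel '[[[0,0,-0.025,0],[0.012,-0.018,-0.01,0],[0.025,-0.036,0,0],[0.025,-0.036,0,0],[0.025,-0.036,0,0],[0.025,-0.036,0,0],[0.015,-0.022,0,0],[0,0,0.02,0],[0,0,0,0]]]'>/dev/null; python3 go.py 0.540 -0.0888 0.0565 0.15 1
```

```text
t 41.1 pos [ 0.5353 -0.0849  0.1424] rot [-3.077  0.083  0.197] F [ 0.3  0.2 -1.3] g 0.0349 q6 -0.44
now-frame d [0.0109 0.0102 0.0848] turn 0.047 | after-turn d [0.0041 0.0045 0.0859]
```

```bash
python3 -m handwheel '[[[0.003,0.003,0.02,0.04],[0.002,0.002,0.02,0],[0.002,0.002,0.02,0],[0.001,0.001,0.01,0],[0,0,0,0]]]'>/dev/null; python3 go.py 0.540 -0.0888 0.0565 0.15 1
```

```text
t 41.6 pos [ 0.5376 -0.0901  0.0695] rot [-3.079  0.086  0.167] F [ 0.5 -0.  -1.3] g 0.0351 q6 -0.42
now-frame d [ 0.0037 -0.      0.0128] turn 0.017 | after-turn d [ 0.0026 -0.0009  0.013 ]
```

```bash
python3 -m handwheel '[[[0.003,0,0.003,0.015],[0,0,0.004,0],[0,0,0.002,0],[0,0,0,0]]]'; python3 go.py 0.540 -0.0888 0.0565 0.15 1;python3 -m handwheel '[[[0,0,0.002,0],[0,0,0,0]]]'
```

```text
time_s: 42.0
ee_pos: [0.5409, -0.0898, 0.0622]
eef_rot: [-3.081, 0.084, 0.151]
force: [0.3, 0.3, -0.7]
grip_width: 0.0352
t 42.0 pos [ 0.5409 -0.0898  0.0622] rot [-3.081  0.084  0.151] F [ 0.3  0.3 -0.7] g 0.0352 q6 -0.4
now-frame d [-0.0003 -0.0008  0.0058] turn 0.001 | after-turn d [-0.0008 -0.0011  0.0057]
time_s: 42.2
ee_pos: [0.5409, -0.0897, 0.0606]
eef_rot: [-3.082, 0.083, 0.152]
force: [0.8, -0.2, -0.9]
grip_width: 0.035
```

```bash
python3 -m handwheel '[[[0,0,0.002,0],[0,0,0,0]]]';python3 -m handwheel '[[[0,0,0.0015,0],[0,0,0,0]]]'
```

```text
time_s: 42.4
ee_pos: [0.5408, -0.0896, 0.0586]
eef_rot: [-3.082, 0.083, 0.152]
force: [-0.1, -0.1, 0.6]
grip_width: 0.0348
time_s: 42.6
ee_pos: [0.5408, -0.0895, 0.0573]
eef_rot: [-3.082, 0.083, 0.152]
force: [-0.2, 0.4, -0.7]
grip_width: 0.0348
```

Release, lift clear, back off toward the robot, and check everything.

```bash
python3 -m handwheel '[[[0,0,0,0],[0,0,0,0],[0,0,0,0],[0,0,0,0],[-0.001,0,-0.015,0],[-0.002,-0.001,-0.03,0],[-0.002,-0.001,-0.04,0],[-0.002,-0.002,-0.04,0],[-0.04,0,-0.01,0],[-0.04,0,0,0]]]' 0.048; python3 -m handwheel '[[[-0.04,0,0,0],[-0.03,-0.04,0,0],[0,-0.05,0,0],[0,-0.05,0,0],[0,-0.05,0,0],[0,-0.05,0,0],[0,-0.04,0,0],[0,0,0,0]]]'
python3 slabs.py; python3 - <<'E'
from h import *
b=imaging.camera("top")
cv2.imwrite("pics/top9.png",cv2.resize(b[105:217,180:330,::-1],None,fx=5,fy=5,interpolation=cv2.INTER_CUBIC))
E
```

```text
time_s: 43.6
ee_pos: [0.467, -0.1051, 0.2088]
eef_rot: [-3.083, 0.082, 0.153]
force: [0.6, -0.4, -0.9]
grip_width: 0.048
time_s: 44.4
ee_pos: [0.35, 0.1646, 0.2414]
eef_rot: [-3.085, 0.067, 0.147]
force: [0.4, -0.2, -0.5]
grip_width: 0.0482
red top 0.01 [ 6.1500e-01 -1.0000e-02  3.5298e+01  4.3536e+01  8.8450e+01]
red top 0.042 [ 6.0800e-01 -1.0000e-02  3.4129e+01  4.2093e+01  8.8450e+01]
yel top 0.01 [ 0.607 -0.15  45.189 46.055 88.45 ]
yel top 0.042 [ 0.601 -0.146 43.692 44.529 88.45 ]
yel scene 0.01 [ 0.622 -0.12  53.872 50.666 86.049]
yel scene 0.042 [ 0.601 -0.149 51.394 48.335 86.049]
```

View pics/top9.png

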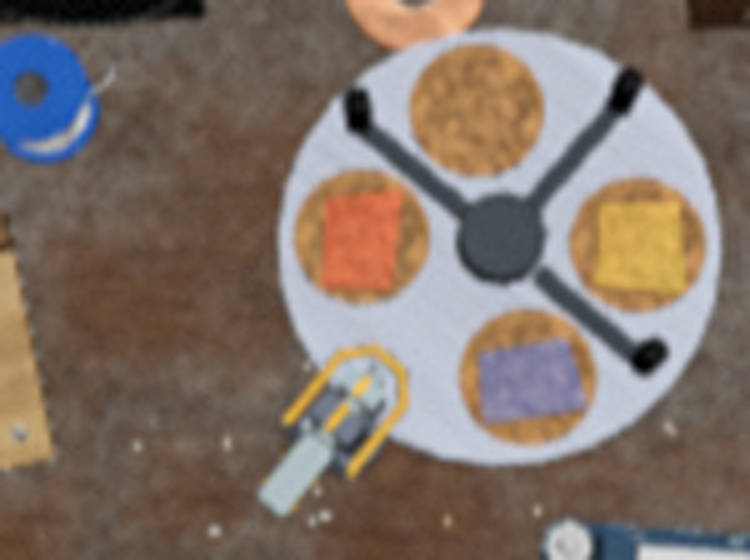

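Top crop: red (362,242), yellow (641,245) and blue (530,380) lie flat and centred on their pads. The ring is shut round the lug, and the spool is untouched. A last numeric check of pin and ring, with a scene crop.

```bash
python3 - <<'E'
from h import *
H=np.array([.513,.0086,.062]); R=Ro.from_euler("z",-.744)
c=lambda x,y:(180+(x+.5)/5-.5,105+(y+.5)/5-.5)
for n,x,y,z in(("back",277,503,.073),("bar",388,362,.062),("mark b",338,416,.08),("mark l",366,384,.08)):
    p=onz("top",*c(x,y),z); print(n,R.inv().apply(p-H).round(4))
im=imaging.camera("top")
for c_,lo,hi in(("blue",(110,30,60),(140,255,220)),):
    for k in blobs(im,lo,hi,120): 
        r=rect("top",k,.042)
        if .5<r[0]<.7 and r[1]<0: print(c_,r)
a=imaging.camera("scene")
cv2.imwrite("pics/c12.png",cv2.resize(a[160:230,210:300,::-1],None,fx=7,fy=7,interpolation=cv2.INTER_CUBIC))
E
```

```text
back [-0.0409 -0.0062  0.011 ]
bar [ 0.0438 -0.0005 -0.    ]
mark b [ 0.0077 -0.0014  0.018 ]
mark l [ 0.0274 -0.0013  0.018 ]
blue [ 0.537 -0.089 33.166 46.399  8.   ]
```

View pics/c12.png

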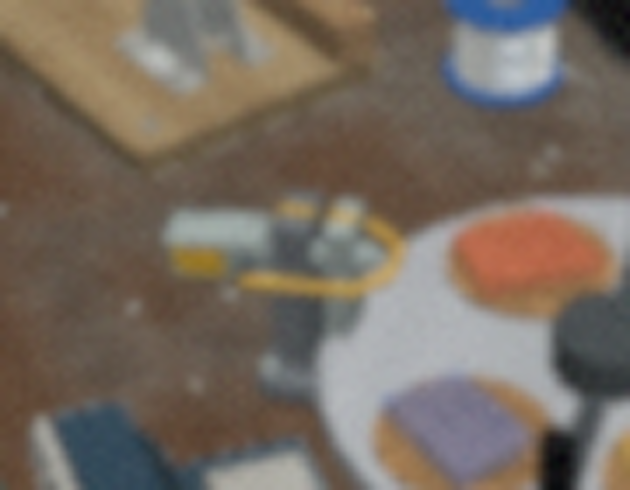

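```bash
python3 - <<'E'
from h import *
H=np.array([.513,.0086,.062]); R=Ro.from_euler("z",-.744)
for ang in(1.0,.9,.8,.6):
    th=1.0-ang; q=[-.006+.055*np.cos(th),-.001,.055*np.sin(th)]
    P=H+R.apply(q)
    print(ang,[((proj("scene",P)+.5-[210,160])*7).round(0),((proj("top",P)+.5-[180,105])*5).round(0)], "corners scene",[((proj("scene",H+R.apply([q[0],s,q[2]]))+.5-[210,160])*7).round(0) for s in(-.019,.019)])
E
```

```text
1.0 [array([403., 272.]), array([397., 355.])] corners scene [array([390., 301.]), array([417., 241.])]
0.9 [array([402., 261.]), array([396., 354.])] corners scene [array([389., 290.]), array([416., 229.])]
0.8 [array([400., 249.]), array([395., 353.])] corners scene [array([387., 278.]), array([414., 218.])]
0.6 [array([392., 225.]), array([390., 355.])] corners scene [array([379., 254.]), array([406., 194.])]
```

```bash
python3 - <<'E'
from h import *
H=np.array([.513,.0086,.062]); R=Ro.from_euler("z",-.744)
f=lambda q:((proj("scene",H+R.apply(q))+.5-[210,160])*7).round(0)
print("mark b",f([.007,0,.018]),"mark l",f([.025,0,.018]))
a=imaging.camera("scene"); s=a[160:230,210:300]; h=hsv(s)
m=((h[...,0]>14)&(h[...,0]<30)&(h[...,1]>110)&(h[...,2]>110)).astype(np.uint8)
for r in range(24,46): print(r*7,"".join(".#"[v] for v in m[r,20:64]))
for yaw in(0,.07):
  for pit in(0,.05,.1):
    Q=Ro.from_euler("ZY",[yaw,-pit]); o=np.array([-.001,-.002,-.001+pit*-.0])
    g=lambda q:tuple(f(o+Q.apply(q)))
    print(yaw,pit,"headback TL",g([-.04,.009,.011]),"TR",g([-.04,-.009,.011]),"BR",g([-.04,-.009,-.011]),"frontTR",g([0,-.009,.011]),"bar ends",g([.049,-.019,0]),g([.049,.019,0]))
E
```

```text
mark b [296. 214.] mark l [342. 222.]
168 ............................................
175 ............................................
182 ............................................
189 ............................................
196 ............................................
203 ............................................
210 ............................................
217 .................................###........
224 .................................####.......
231 .................................####.......
238 ...................................##.......
245 ....................................#.......
252 .....######.........................#.......
259 .....#######................................
266 ......######................................
273 .......####....##...........................
280 ..............#############....##...........
287 .................###############............
294 ............................................
301 ............................................
308 ............................................
315 .............................
[... 972 characters left out ...]
4(276.0)) frontTR (np.float64(269.0), np.float64(244.0)) bar ends (np.float64(391.0), np.float64(301.0)) (np.float64(411.0), np.float64(240.0))
0.07 0.05 headback TL (np.float64(178.0), np.float64(206.0)) TR (np.float64(165.0), np.float64(234.0)) BR (np.float64(171.0), np.float64(280.0)) frontTR (np.float64(268.0), np.float64(244.0)) bar ends (np.float64(391.0), np.float64(296.0)) (np.float64(411.0), np.float64(234.0))
0.07 0.1 headback TL (np.float64(177.0), np.float64(210.0)) TR (np.float64(165.0), np.float64(239.0)) BR (np.float64(173.0), np.float64(284.0)) frontTR (np.float64(266.0), np.float64(244.0)) bar ends (np.float64(391.0), np.float64(291.0)) (np.float64(411.0), np.float64(229.0))
```

```bash
python3 -c "
from station import ctrl
print(ctrl.hand_in()); print(ctrl.get_obs()['time_s'])"
```

```text
the job is handed in; nothing more can be done
None
the job is handed in; nothing more can be done
```

I turned the carousel to its marks, pushed the linchpin home, shut the ring and laid the red, yellow and blue slabs on three pads. The second blue slab was not on the bench. I left the turquoise look-alike and the spool alone, and handed the job in at about 45 s on the robot's clock.

**Last checks:**
- **Slabs:** all three lie flat, and their centres measure within about 5 mm of the pad centres (18 mm allowed).
- **Carousel:** the bracket and lug marks agree within about 1 mm across the pin line.
- **Linchpin:** the shoulder is about 1 mm from the bracket. The head droops and is turned by about 0.12 rad in all (0.2 allowed). This is the least certain reading, because the view is coarse.
- **Ring:** my first press missed the bar and the second swung the ring down. The final picture alone reads about 0.9 rad. It fits 1.0 rad once the drooping head is allowed for, after a 14 N press. I did not measure the angle more directly, and the limit is 0.88 rad.
- **Spool:** it looks to be where it started in the pictures; I did not measure it.

**Disagreements:** a few mark readings were off while the arm or the shut ring covered the marks, so I discarded them. The gripper also tilted by up to 0.1 rad late in the run, but all the slabs still came down flat.

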